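Set up the heel press: lock out, trim, load, release

TASK

Get the heel press ready: first push the red mushroom stop down until it stays down, and while it is locked set both slotted trimmer screws with the plastic tuning tool so that each white pointer stands at its long front mark. Put the tool back in its stand, lay every heel block flat on the press's platen, side by side and wholly on it, and only then turn the mushroom clockwise so that it pops up again. Do not turn the screws with the fingers, and leave the polish tin, the spool and the wax block on the bench where they are.

Things in the scene. Friction and masses are not known exactly. Their poses are not given: they have to be found in the camera images.
- stop (a joint): Travel of the red mushroom stop button (right end of the console's top), m: 0 = up, about 0.0116 = latched down, end stop 0.0145. Pushed by its top, it gives way at about 12 N, then goes easily; taken past 0.012 or to its end stop and let go, it stays latched. Only turning its knob clockwise (seen from above), 0.7 rad or more, frees it: a light spring then lifts it once let go.
- stop_knob (a joint): Turn of the mushroom's round cap about its vertical axis, rad, clockwise seen from above is positive; 0 at rest, end stop at 1.0, return spring of 0.12 N m per rad, slowly damped.
- stop_top (a point): Centre of the flat top of the mushroom cap (moves with it). The cap is a disc 42 mm in diameter, 16 mm high; its top is 40 mm above the console's top plate when up, 29 mm when latched. Below the cap are only a stem and a socket 26 mm in diameter and 10 mm high, so fingers may reach down beside the cap to 4 mm above the plate.
- console: Fixed grey control console of the heel press: a box 140 (x) x 250 (y) x 50 mm high with a bare metal top plate. Origin at the centre of its underside. On its top, along the line x = 0 of its own frame: trimmer screws at y = +83 mm (left) and +13 mm (right), mushroom stop button at y = -78 mm.
- trim_left (a joint): Left slotted brass trimmer screw in the console top (its own +y end): angle in rad, anticlockwise seen from above is positive. 0 = its white pointer nib stands at the long black mark that points to the console's front (-x) side; short ticks on either side every 0.45 rad. Turns stiffly (0.04 N m) and stays where it is left; end stops at -1.7 and 1.7.
- trim_right (a joint): Right slotted brass trimmer screw, between the left one and the mushroom button; same kind, same meaning.
- trim_left_head (a point): Centre of the top of the left trimmer's head, 12 mm above the console's top plate; turns with the screw. The slot runs along this frame's x axis through the centre, open at both ends: 7 mm wide, 26 mm long, 8 mm deep from this point. The head lies within 18 mm of its axis; the white pointer nib sticks out along this frame's -x, to 26 mm.
- trim_right_head (a point): The same point and frame of the right trimmer's head.
- tuning_tool: Loose plastic tuning tool, 117 mm long, 50 g, standing upright with its blade down in its stand. Origin at the middle of the blade's tip, z up along the tool. Blade: 18 mm wide along x, 3 mm thick along y, 14 mm long. Shaft: 12 mm round up to z = 50 mm. Round flange 38 mm in diameter from z = 50 to 55 mm. Grey handle: 22 x 22 mm square, sides along x and y, from z = 55 to 117 mm.
- tool_stand: Fixed wooden block 70 x 70 x 60 mm, origin at the centre of its underside, with one vertical round hole, 25 mm wide and 55 mm deep, in the middle of its top. The tool hangs in it by its flange, which rests on the block's top, so its blade's tip is then 50 mm below the top.
- stand_mouth (a point): Centre of the mouth of that hole, at the level of the block's top.
- platen (a point): Centre of the top of the press's platen: a fixed flat rubber-faced plate 340 (x) x 120 (y) mm, 10 mm high, no rim. The press's green housing, 380 mm long and 160 mm high, stands behind it, from y = +155 mm on in this frame.
- heel1: Loose heel block (brown with a black rubber face on top), D-shaped in plan: 63 mm long along x (round end at +x), 46 mm wide along y with flat parallel sides from x = -31 to +8 mm, 34 mm high, about 80 g. Origin at the centre of its underside. It starts black side up on the bench, right of the console. Two to four of the four blocks are there; None if absent.
- heel2: Loose heel block (brown with a black rubber face on top), D-shaped in plan: 63 mm long along x (round end at +x), 46 mm wide along y with flat parallel sides from x = -31 to +8 mm, 34 mm high, about 80 g. Origin at the centre of its underside. It starts black side up on the bench, right of the console. Two to four of the four blocks are there; None if absent.
- heel3: Loose heel block (brown with a black rubber face on top), D-shaped in plan: 63 mm long along x (round end at +x), 46 mm wide along y with flat parallel sides from x = -31 to +8 mm, 34 mm high, about 80 g. Origin at the centre of its underside. It starts black side up on the bench, right of the console. Two to four of the four blocks are there; None if absent.
- heel4: Loose heel block (brown with a black rubber face on top), D-shaped in plan: 63 mm long along x (round end at +x), 46 mm wide along y with flat parallel sides from x = -31 to +8 mm, 34 mm high, about 80 g. Origin at the centre of its underside. It starts black side up on the bench, right of the console. Two to four of the four blocks are there; None if absent.
- polish_tin: Bystander, to be left alone: flat round tin, 50 mm wide, 20 mm high, among the heel blocks. Origin at the centre of its underside.
- thread_spool: Bystander, to be left alone: upright thread spool, 48 mm wide, 57 mm high. Origin at the centre of its underside.
- wax_block: Bystander, to be left alone: block of black wax 50 x 35 x 22 mm. Origin at the centre of its underside.

How it is judged (in metres and radians):
On the way, in this order (a step that is already met when the one before it is completed fails the run):
1. the stop button is latched down with the hand off it (value of joint stop above 0.009 m and contact force between the fingers and stop_knob below 0.5 N), for 0.2 s.
2. both trimmers are set to their marks with the stop down (value of joint trim_left between -0.17 and 0.17 rad and value of joint trim_right between -0.17 and 0.17 rad and value of joint stop above 0.009 m), for 0.2 s.
3. the tool is back in its stand and every heel block lies on the platen, trimmers set, stop still down (all of step 2 and horizontal distance between tuning_tool and stand_mouth below 0.012 m and z of tuning_tool in the frame of stand_mouth below -0.045 m and angle between each of tuning_tool, heel1, heel2, heel3, heel4's own z axis and vertical below 0.12 rad and x of heel1 in the frame of platen between -0.15 and 0.15 m and y of heel1 in the frame of platen between -0.04 and 0.04 m and z of heel1 in the frame of platen between -0.005 and 0.006 m and x of heel2 in the frame of platen between -0.15 and 0.15 m and y of heel2 in the frame of platen between -0.04 and 0.04 m and z of heel2 in the frame of platen between -0.005 and 0.006 m and x of heel3 in the frame of platen between -0.15 and 0.15 m and y of heel3 in the frame of platen between -0.04 and 0.04 m and z of heel3 in the frame of platen between -0.005 and 0.006 m and x of heel4 in the frame of platen between -0.15 and 0.15 m and y of heel4 in the frame of platen between -0.04 and 0.04 m and z of heel4 in the frame of platen between -0.005 and 0.006 m), for 0.2 s.
4. the stop button has been turned and has come up (value of joint stop below 0.003 m), for 0.2 s.
At the end, for the whole second after the job is handed in: Stop up (under 3 mm down); trimmers within 0.17 rad of their marks; tool upright in its stand, tip at least 45 mm below the mouth, axis within 12 mm; every heel block present flat on the platen, centre within 150 mm along and 40 mm across of its middle (value of joint trim_left between -0.17 and 0.17 rad and value of joint trim_right between -0.17 and 0.17 rad and value of joint stop below 0.003 m and horizontal distance between tuning_tool and stand_mouth below 0.012 m and z of tuning_tool in the frame of stand_mouth below -0.045 m and angle between each of tuning_tool, heel1, heel2, heel3, heel4's own z axis and vertical below 0.12 rad and x of heel1 in the frame of platen between -0.15 and 0.15 m and y of heel1 in the frame of platen between -0.04 and 0.04 m and z of heel1 in the frame of platen between -0.005 and 0.006 m and x of heel2 in the frame of platen between -0.15 and 0.15 m and y of heel2 in the frame of platen between -0.04 and 0.04 m and z of heel2 in the frame of platen between -0.005 and 0.006 m and x of heel3 in the frame of platen between -0.15 and 0.15 m and y of heel3 in the frame of platen between -0.04 and 0.04 m and z of heel3 in the frame of platen between -0.005 and 0.006 m and x of heel4 in the frame of platen between -0.15 and 0.15 m and y of heel4 in the frame of platen between -0.04 and 0.04 m and z of heel4 in the frame of platen between -0.005 and 0.006 m); the robot touches nothing.
It fails at once if a trimmer screw was touched by the fingers (contact force between the fingers and trim_left above 1 N or contact force between the fingers and trim_right above 1 N).
It fails at once if a bystander was moved by more than 4 cm (distance of any of polish_tin, thread_spool, wax_block from where it was at the start of the episode above 0.04 m).
Of heel1, heel2, heel3, heel4 only 2 to 4 are there at a start; the rules pass over those that are not, and their reading is None.
At some moment in a run one of heel1, heel2, heel3, heel4 may be knocked a few centimetres aside while the robot is not near it.
It also fails if it takes over 210 s, if anything falls off the work surface, if the arm or the gripper's body presses on something with over 40 N, if the wrist force passes 120 N, or if a joint passes its speed limit or range.

ROBOT

A 7-joint arm with a two-finger parallel gripper is mounted at the origin on the work surface. World frame = base frame: x ahead of the robot, y to its left, z up, the work surface at z = 0. Lengths are in m, angles in degrees, forces in N, time in s.
With the tool pointing down it reaches from about 0.425 to 0.875 m from the base axis. Payload 8.4 kg.
Tool frame: the origin (TCP) lies at the very end of the fingers, on their centre line; the grasp point (between the pads) lies manip.grasp_offset behind it (manip.grasp_offset is the distance from the TCP to the grasp point, in m); z points along the fingers, y is the line along which they close (so a half turn about z gives the same grasp; the last joint's range is limited). The gripper opens to 85 mm and grips with 20 to 120 N. Pads are 22 mm wide; open, the fingers measure 114 mm over their backs; the gripper's body (76 mm by 85 mm) begins 54 mm behind the grasp point. The pads swing forward as they close: fully open they stand 13 mm farther back than shut.
Start: joints at [67.368, 19.091, 2.286, 83.961, -0.768, 76.965, -3.352], TCP at [0.189, -0.622, 0.231] pointing down, gripper open.
Joint ranges: [-147.57, 147.57], [-21.85, 119.76], [-74.77, 79.35], [14.55, 137.4], [-85.83, 265.84], [4.83, 119.75], [-152.11, 152.11]. Speed limits (degrees/s): [127.2, 127.2, 159.86, 159.86, 180, 180, 180].

INTERFACE

Orientations are given as [roll, pitch, yaw] about the fixed x, y, z axes, in that order (R = Rz(yaw) Ry(pitch) Rx(roll)).
In Python, from station import manip, eyes gives the robot as it stands. The module is installed in compiled form; this text tells all that it offers.
- The arm moves only by the shell command python3 -m inch 'ROWS' [FORCE]. ROWS is text: rows parted by semicolons, each of 5 numbers parted by spaces: the opening, from 0 (shut) to 1 (fully open), then the shift along the tool's x, y, z as a fraction of full scale, then the turn about the tool's z as a fraction of full scale. In form: claw tx ty tz turn; .... A call has exactly 10 rows; each row is the pose to reach, as a shift and turn from the pose commanded when the call began, along the tool's axes at that moment; what a row does not reach only later rows make up. Full scale, the value 1, is 400 mm for a shift and pi/4 rad for a turn. A row lasts 1/10 s, in which the tool goes at most 50 mm and 8.59 degrees, less where a joint would pass 70% of its speed; a pose out of reach is approached as far as the arm can. A call with a number of a shift or a turn outside -1 to 1 is refused whole. A call with a gripper value outside its range is refused whole. The fingers move at their own pace and stop on an object; FORCE is the grip in N (left out, the last holds). Time passes only in rows, so rows that repeat a pose let the fingers close, or fill a call up. It gives the time, the measured TCP pose, the force, the opening and the grip force at its end, in the units of the state.
- manip.state(): the state, without advancing time (a new reading comes with each control period).
- eyes.capture(name): name is "scene" or "top" or "wrist"; returns (picture, depth): 384x512x3 uint8, blue, green, red; 384x512 float32, m along the optical axis (not along the pixel's ray), 0 where there is no reading.
- eyes.camera_model(name): a dict with "K" (3x3 intrinsics, pixels), "k1" (the pictures are not rectified: a ray, as slopes to the right and down, at radius r is drawn at 1 + k1 r^2 times it, then the intrinsics apply), "camera_from_world" (4x4, takes a point from world to camera coordinates). Camera axes: x right, y up, looking along -z (the intrinsics and any distortion apply to the point x, -y, -z); pixel columns grow to the right and rows downward; lengths in m; the calibration is good to about 2 mm. A picture is of the moment at which its call begins: read the wrist's pose just before it. camera_model takes no time and is no camera call; for the wrist camera it gives the pose at the moment of the call.
- manip.hand_in(): hands the job in; it is judged then, once.
The state is a dict: "time": time; "q": joint angles; "qd": joint speeds; "effort": joint torques, N m; "position": TCP position; "ee_rot": TCP orientation; "ft_force": force on the tool from outside, world axes, zero at the start; "wrist_torque": the same for the moment, N m; "gripper_width": finger opening in m; "grasp_force": force on a finger pad.
Only numpy, scipy, OpenCV 4.12 (cv2) and the standard library are available. Lean on these libraries where they do the work, as an engineer would, in place of code of your own. Each camera call takes 0.05 s, during which the arm holds its last target. There are 200 camera calls.

## Working session

There is one attempt and no reset: what is moved stays moved. The work goes in short steps, Python scripts to look and compute and a shell command to move; the robot and the scene stay as the last step left them, time stands still between calls to the robot, and variables do not carry over. Pictures are saved under pics/ and viewed, at most 14 in all, crops included, and the job is handed in when it is done.

```bash
mkdir -p pics
cat > h.py <<'E'
import numpy as np, cv2
from station import manip, eyes
from scipy.spatial.transform import Rotation as R
def cap(name):
    m=eyes.camera_model(name); im,d=eyes.capture(name); return im,d,m
def rays(m,uv):
    uv=np.asarray(uv,float).reshape(-1,2);K=m["K"];K=np.asarray(K)
    p=np.c_[(uv[:,0]-K[0,2])/K[0,0],(uv[:,1]-K[1,2])/K[1,1]]
    q=p.copy()
    for _ in range(20): q=p/(1+m["k1"]*(q**2).sum(1,keepdims=True))
    return q
def plane(m,uv,z):
    q=rays(m,uv);T=np.linalg.inv(np.asarray(m["camera_from_world"]))
    d=np.c_[q[:,0],-q[:,1],-np.ones(len(q))]@T[:3,:3].T;c=T[:3,3]
    return c+d*((z-c[2])/d[:,2])[:,None]
def proj(m,P):
    P=np.asarray(P,float).reshape(-1,3);T=np.asarray(m["camera_from_world"]);K=np.asarray(m["K"])
    c=P@T[:3,:3].T+T[:3,3];s=np.c_[c[:,0],-c[:,1]]/(-c[:,2:])
    s=s*(1+m["k1"]*(s**2).sum(1,keepdims=True));return s*[K[0,0],K[1,1]]+[K[0,2],K[1,2]]
def depthpts(m,d):
    h,w=d.shape;u,v=np.meshgrid(np.arange(w),np.arange(h));q=rays(m,np.c_[u.ravel(),v.ravel()])
    T=np.linalg.inv(np.asarray(m["camera_from_world"]));z=d.ravel()[:,None]
    return (np.c_[q[:,0],-q[:,1],-np.ones(len(q))]*z@T[:3,:3].T+T[:3,3]).reshape(h,w,3)
def st():
    s=manip.state();print("t",round(s["time"],2),"pos",np.round(s["position"],4),"rpy",np.round(s["ee_rot"],2),"F",np.round(s["ft_force"],1),"T",np.round(s["wrist_torque"],2),"w",round(s["gripper_width"],4),"gf",np.round(s["grasp_force"],1));return s
E
python3 - <<'E'
from h import *
s=st();print(manip.grasp_offset)
for n in("top","scene"):
    im,d,m=cap(n);cv2.imwrite(f"pics/{n}0.png",im);np.savez(f"pics/{n}0.npz",im=im,d=d)
    print(n,m["k1"],np.linalg.inv(m["camera_from_world"])[:3,3],m["K"][0][0])
E
```

```text
t 0.0 pos [ 0.1893 -0.6213  0.2304] rpy [-1.7991e+02  1.0000e-02  1.6950e+01] F [-0.8 -0.9  0.7] T [0.   0.01 0.01] w 0.0856 gf 0.0
0.0187
top -0.00011858329768890799 [ 0.39165348 -0.05322883  0.96074654] 375.6369395043496
scene 0.03611138413947835 [ 1.20723618 -0.10087069  0.74777184] 409.9430392202008
```

View pics/top0.png

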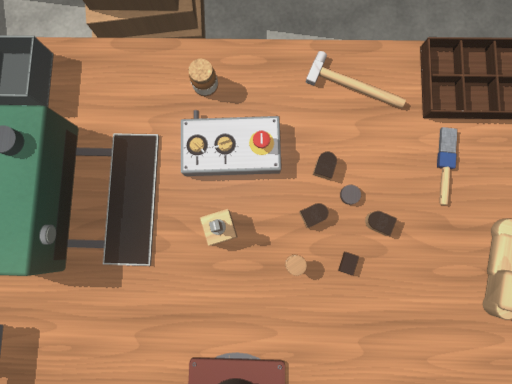

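View pics/scene0.png

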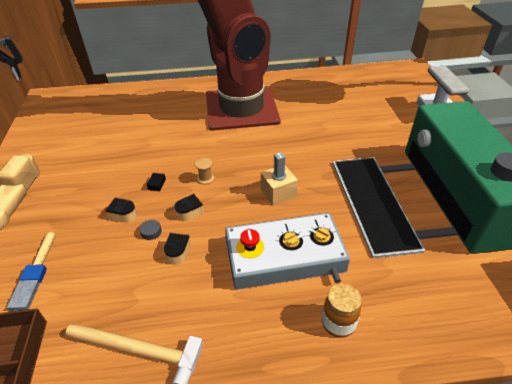

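Top view: the console is at (231,145) with the red stop at (262,139) and the trimmers at (197,145) and (225,144). The tool and its stand are at (218,227), and the platen is at (131,200). There are three heels, at (326,165), (315,215) and (382,223). The tin is at (351,196), the wax at (348,263) and the spool at (296,265).

```bash
cat > m0.py <<'E'
from h import *
im,d,m=cap("top");X=depthpts(m,d);hsv=cv2.cvtColor(im,cv2.COLOR_BGR2HSV)
def comp(mask,box):
    k=np.zeros(mask.shape,np.uint8);x0,y0,x1,y1=box;k[y0:y1,x0:x1]=mask[y0:y1,x0:x1]
    n,l,s,c=cv2.connectedComponentsWithStats(k);i=1+np.argmax(s[1:,4]);return (l==i)
def rect(mask,z):
    c=max(cv2.findContours(mask.astype(np.uint8),0,2)[0],key=cv2.contourArea)
    P=plane(m,c.reshape(-1,2),z)[:,:2].astype(np.float32);return cv2.minAreaRect(P)
S,V=hsv[...,1],hsv[...,2]
h=X[...,2]
# by height from depth
for nm,box,zlo,zhi,z in [("console",(175,105,290,180),.04,.057,.05),("stand",(195,205,242,250),.05,.068,.06),("platen",(100,128,162,270),.006,.02,.01),
  ("h_a",(312,148,340,182),.026,.05,.034),("h_b",(298,200,332,232),.026,.05,.034),("h_c",(364,205,400,240),.026,.05,.034),("tin",(338,183,366,210),.012,.03,.02),("spool",(284,253,310,278),.04,.07,.057),("wax",(336,250,362,278),.014,.03,.022),("stop",(247,125,278,160),.08,.1,.09),("tool",(200,210,240,245),.115,.15,.127)]:
    k=comp(((h>zlo)&(h<zhi)).astype(np.uint8),box)
    r=rect(k,z);print(nm,k.sum(),"c",np.round(r[0],4),"size",np.round(r[1],4),"ang",round(r[2],1),"zmed",round(float(np.median(h[k])),4),"mean",np.round(X[k].mean(0),4))
E
python3 m0.py
```

```text
console 4992 c [0.6362 0.0284] size [0.1411 0.2478] ang 2.8 zmed 0.0508 mean [0.6347 0.0304 0.0508]
stand 733 c [0.4303 0.0511] size [0.0704 0.0707] ang 18.4 zmed 0.0606 mean [0.4296 0.0502 0.0607]
platen 6218 c [0.5024 0.2984] size [0.1526 0.3398] ang 89.9 zmed 0.0107 mean [0.4995 0.2844 0.0107]
h_a 435 c [ 0.5953 -0.2126] size [0.0463 0.0642] ang 72.1 zmed 0.0339 mean [ 0.5935 -0.2118  0.0339]
h_b 450 c [ 0.4691 -0.1852] size [0.0459 0.0631] ang 27.0 zmed 0.0339 mean [ 0.468  -0.1832  0.0339]
h_c 474 c [ 0.4532 -0.3449] size [0.0643 0.0472] ang 67.6 zmed 0.0339 mean [ 0.4522 -0.347   0.0339]
tin 309 c [ 0.5219 -0.275 ] size [0.0475 0.0485] ang 89.5 zmed 0.0197 mean [ 0.5211 -0.2753  0.0197]
spool 324 c [ 0.3446 -0.137 ] size [0.046 0.045] ang 46.2 zmed 0.0572 mean [ 0.3448 -0.1372  0.0571]
wax 304 c [ 0.3503 -0.2683] size [0.0366 0.0493] ang 72.8 zmed 0.0221 mean [ 0.3501 -0.2684  0.022 ]
stop 239 c [ 0.6404 -0.0487] size [0.042  0.0401] ang 19.2 zmed 0.0897 mean [ 0.6404 -0.0485  0.0894]
tool 102 c [0.43   0.0509] size [0.0221 0.0226] ang 15.3 zmed 0.1272 mean [0.4301 0.0507 0.1268]
```

```bash
cat >> h.py <<'E'
def to(p,yaw=None):
    """fractions tx ty tz turn from measured pose to world p, yaw(deg; 180-symmetric)"""
    s=manip.state();Rm=R.from_euler("xyz",s["ee_rot"],degrees=True).as_matrix()
    v=Rm.T@(np.asarray(p)-s["position"])/.4
    y0=s["ee_rot"][2];t=0 if yaw is None else -((yaw-y0+90)%180-90)/45
    print("to",np.round(p,4),"->",np.round(v,4),"turn",round(t,4))
E
cat > t.sh <<'E'
python3 -c "from h import *;import sys;a=[float(x) for x in sys.argv[1:]];to(a[:3],a[3] if len(a)>3 else None)" $@
E
bash t.sh 0.60 0.02 0.33 2.8; python3 -m inch '1 0.4 -0.4 -0.2 0;1 0.4 -0.4 -0.2 0;1 0.4 -0.4 -0.2 0;1 0.4 -0.4 -0.2 0;1 0.4 -0.4 -0.2 0;1 0.4 -0.4 -0.2 0;1 0.4 -0.4 -0.2 0;1 0.4 -0.4 -0.2 0;1 0.4 -0.4 -0.2 0;1 0.4 -0.4 -0.2 0';  bash t.sh 0.60 0.02 0.33 2.8; python3 -c "from h import *;print(manip.state()['q'])"
```

```text
to [0.6  0.02 0.33] -> [ 1.4495 -1.235  -0.247 ] turn 0.3144
time: 1.15
position: [0.2951, -0.4227, 0.3106]
ee_rot: [-179.9, 0.0, 16.8]
ft_force: [0.3, 0.4, 0.6]
gripper_width: 0.0853
grasp_force: 0.0
to [0.6  0.02 0.33] -> [ 1.0503 -0.8384 -0.0479] turn 0.3122
[ 55.41108492   1.97599361  -5.42121007  94.88905469   0.18502044
  83.21558806 -23.18021942]
```

```bash
python3 -m inch '1 0.9 -0.8 -0.05 0.3;1 0.9 -0.8 -0.05 0.3;1 0.9 -0.8 -0.05 0.3;1 0.9 -0.8 -0.05 0.3;1 0.9 -0.8 -0.05 0.3;1 0.9 -0.8 -0.05 0.3;1 0.9 -0.8 -0.05 0.3;1 0.9 -0.8 -0.05 0.3;1 0.9 -0.8 -0.05 0.3;1 0.9 -0.8 -0.05 0.3';  bash t.sh 0.56 0.02 0.33 2.8
python3 - <<'E'
from h import *
print(manip.state()['q'])
im,d,m=cap("wrist");cv2.imwrite("pics/w1.png",im);print(np.linalg.inv(m["camera_from_world"]));st()
E
```

```text
time: 2.15
position: [0.548, -0.0083, 0.3312]
ee_rot: [-179.9, -0.0, 3.5]
ft_force: [-0.4, 0.7, 0.2]
gripper_width: 0.0856
grasp_force: 0.0
to [0.56 0.02 0.33] -> [ 0.0342 -0.0688  0.0031] turn 0.0159
[ 26.5495111    7.59622792 -33.55760471  87.54291177   4.1309252
  86.11512984 -93.53881624]
[[ 6.19701314e-02  9.64169090e-01  2.57948966e-01  6.13610475e-01]
 [-9.98077718e-01  6.00603626e-02  1.52846602e-02 -4.41779428e-03]
 [-7.55511540e-04 -2.58400308e-01  9.66037634e-01  4.74290947e-01]
 [ 0.00000000e+00  0.00000000e+00  0.00000000e+00  1.00000000e+00]]
t 2.2 pos [ 0.5496 -0.0029  0.331 ] rpy [-1.7977e+02 -6.0000e-02  3.8200e+00] F [-1.9  3.7 -0.4] T [ 0.17  0.17 -0.05] w 0.0856 gf 0.0
```

View pics/w1.png

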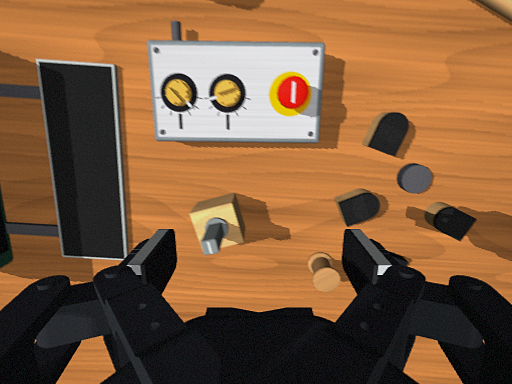

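The wrist view shows the console with the left trimmer at (179,93), the right trimmer at (227,92) and the stop at (293,93). The long marks point downwards, towards the front. I'll zoom in on the trimmers.

```bash
python3 -m inch '1 0.08 -0.05 0.15 0;1 0.08 -0.05 0.15 0;1 0.08 -0.05 0.15 0;1 0.08 -0.05 0.15 0;1 0.08 -0.05 0.15 0;1 0.08 -0.05 0.15 0;1 0.08 -0.05 0.15 0;1 0.08 -0.05 0.15 0;0 0.08 -0.05 0.15 0;0 0.08 -0.05 0.15 0'
cat > trim.py <<'E'
from h import *
import sys
C=np.array([.6362,.0284]);a=np.radians(2.8)
def con(x,y): return C+[x*np.cos(a)-y*np.sin(a),x*np.sin(a)+y*np.cos(a)]
def view(name,out):
    im,d,m=cap(name);res=[]
    N=300;g=np.linspace(-.035,.035,N)
    for y,z in((.083,.062),(.013,.062)):
        # top-down rectified patch in the console frame: up=+x, left=+y (at nib height)
        xx,yy=np.meshgrid(-g,-g,indexing="ij")
        P=np.stack([C[0]+xx*np.cos(a)-(y+yy)*np.sin(a),C[1]+xx*np.sin(a)+(y+yy)*np.cos(a),np.full_like(xx,z)],-1)
        uv=proj(m,P.reshape(-1,3)).astype(np.float32).reshape(N,N,2)
        res.append(cv2.remap(im,uv[...,0],uv[...,1],cv2.INTER_CUBIC))
    cv2.imwrite(out,np.hstack(res));return res
if __name__=="__main__": view(sys.argv[1],sys.argv[2]);st()
E
python3 trim.py wrist pics/tr1.png
```

```text
time: 3.2
position: [0.5777, 0.0108, 0.2714]
ee_rot: [180.0, -0.0, 3.4]
ft_force: [-0.8, -0.7, 0.4]
gripper_width: 0.0594
grasp_force: 0.0
t 3.25 pos [0.5777 0.0109 0.2714] rpy [-180.     -0.      3.45] F [ 0.5  0.1 -0.1] T [ 0.02 -0.03 -0.01] w 0.0517 gf 0.0
```

View pics/tr1.png

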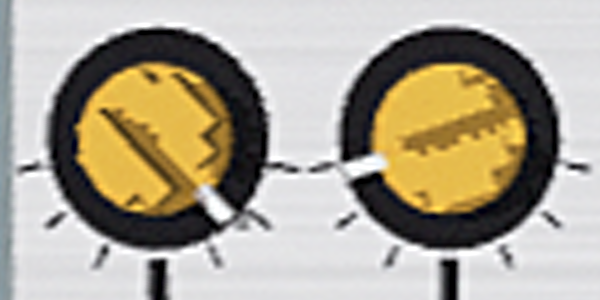

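The left nib is at (217,205) against its centre at (157,138), which gives about +0.73 rad. The right nib is at (365,167) against (449,138), about -1.24 rad. Next I'll press the stop.

```bash
bash t.sh 0.640 -0.049 0.11 2.8
```

```text
to [ 0.64  -0.049  0.11 ] -> [0.1465 0.1587 0.4035] turn 0.0144
```

```bash
python3 -m inch '0 0.146 0.159 0.2 0;0 0.146 0.159 0.2 0;0 0.146 0.159 0.4 0;0 0.146 0.159 0.4 0;0 0.146 0.159 0.4 0;0 0.146 0.159 0.4 0;0 0.146 0.159 0.4 0;0 0.146 0.159 0.4 0;0 0.146 0.159 0.4 0;0 0.146 0.159 0.4 0'
python3 -m inch '0 0 0 0.03 0;0 0 0 0.045 0;0 0 0 0.055 0;0 0 0 0.065 0;0 0 0 0.072 0;0 0 0 0.08 0;0 0 0 0.086 0;0 0 0 0.09 0;0 0 0 0.09 0;0 0 0 0.09 0'
```

```text
time: 4.25
position: [0.6403, -0.049, 0.1126]
ee_rot: [180.0, -0.1, 3.5]
ft_force: [0.1, -0.4, -0.0]
gripper_width: -0.0
grasp_force: 0.0
time: 5.25
position: [0.6395, -0.0491, 0.0756]
ee_rot: [180.0, 0.0, 3.4]
ft_force: [-5.0, 0.3, 7.9]
gripper_width: 0.0001
grasp_force: 3.9
```

```bash
python3 -m inch '0 0 0 0.003 0;0 0 0 0.005 0;0 0 0 0.007 0;0 0 0 0.007 0;0 0 0 0 0;0 0 0 -0.05 0;0 0 0 -0.1 0;1 0 0 -0.2 0;1 0 0 -0.3 0;1 0 0 -0.4 0'
bash t.sh 0.42 0.051 0.235 16
python3 - <<'E'
from h import *
im,d,m=cap("top");X=depthpts(m,d)
b=X[125:160,247:278];k=(b[...,2]>.07)&(b[...,2]<.1);print(k.sum(),np.median(b[k],0))
E
```

```text
time: 6.25
position: [0.6397, -0.049, 0.2365]
ee_rot: [-180.0, 0.0, 3.5]
ft_force: [1.2, -0.5, -0.8]
gripper_width: 0.0432
grasp_force: 0.0
to [0.42  0.051 0.235] -> [-0.5332 -0.2827  0.0038] turn -0.2788
0 [nan nan nan]
  return _methods._mean(a, axis=axis, dtype=dtype,
  ret = um.true_divide(
```

```bash
python3 -m inch '1 -0.53 -0.28 0 -0.28;1 -0.53 -0.28 0 -0.28;1 -0.53 -0.28 0 -0.28;1 -0.53 -0.28 0 -0.28;1 -0.53 -0.28 0 -0.28;1 -0.53 -0.28 0 -0.28;1 -0.53 -0.28 0 -0.28;1 -0.53 -0.28 0 -0.28;1 -0.53 -0.28 0 -0.28;1 -0.53 -0.28 0 -0.28'
cat > tool.py <<'E'
from h import *
im,d,m=cap("top");X=depthpts(m,d)
b=X[125:160,247:278];k=(b[...,2]>.07)&(b[...,2]<.1);print(k.sum(),np.median(b[k],0) if k.any() else 0)
im,d,m=cap("wrist");s=st();print(np.round(s["q"],1));X=depthpts(m,d);h=X[...,2]
cv2.imwrite("pics/w2.png",im)
near=np.hypot(X[...,0]-.43,X[...,1]-.051)<.07
for n,lo,hi,z in(("handle",.12,.135,.127),("standtop",.054,.064,.06)):
    k=((h>lo)&(h<hi)&near).astype(np.uint8)
    nn,l,ss,c=cv2.connectedComponentsWithStats(k);i=1+np.argmax(ss[1:,4]);k=(l==i).astype(np.uint8)
    c=max(cv2.findContours(k,0,2)[0],key=cv2.contourArea);r=cv2.minAreaRect(plane(m,c.reshape(-1,2),z)[:,:2].astype(np.float32))
    print(n,k.sum(),np.round(r[0],4),np.round(r[1],4),round(r[2],1),np.median(h[k>0]),X[k>0].mean(0))
E
python3 tool.py
```

```text
time: 7.3
position: [0.422, 0.0497, 0.235]
ee_rot: [-179.9, 0.0, 16.0]
ft_force: [0.1, -0.0, 1.1]
gripper_width: 0.0857
grasp_force: 0.0
232 [ 0.63995596 -0.04807266  0.07859317]
t 7.4 pos [0.4218 0.0499 0.2351] rpy [-1.7994e+02  3.0000e-02  1.6030e+01] F [-0.5 -0.6  0.1] T [-0.01 -0.01 -0.01] w 0.0852 gf 0.0
[ 29.8  -7.  -38.5 111.   -4.6  74.6 -81.2]
handle 557 [0.4318 0.0521] [0.0229 0.0213] 15.5 0.12731146655737569 [0.43169373 0.05227778 0.12714267]
standtop 2585 [0.4311 0.0522] [0.0706 0.07  ] 18.5 0.06042399986120456 [0.434415   0.05312955 0.06042557]
```

View pics/w2.png

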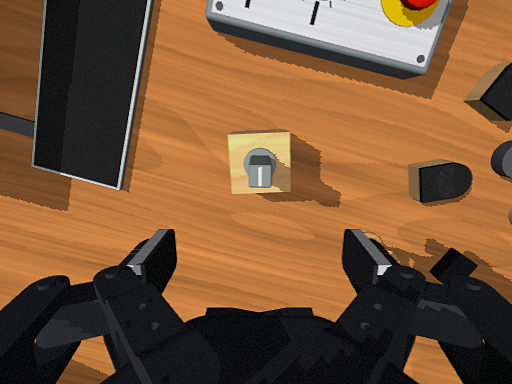

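Stop latched: its top is at z 0.0786. The handle is at (260,168), nearly square to the gripper. Next I'll grasp the tool.

```bash
bash t.sh 0.4315 0.0517 0.083 15.5
```

```text
to [0.4315 0.0517 0.083 ] -> [0.0249 0.0027 0.3801] turn 0.0119
```

```bash
python3 -m inch '1 0.025 0.003 0.1 0.01;1 0.025 0.003 0.2 0.01;1 0.025 0.003 0.3 0.01;1 0.025 0.003 0.35 0.01;1 0.025 0.003 0.38 0.01;1 0.025 0.003 0.38 0.01;0 0.025 0.003 0.38 0.01;0 0.025 0.003 0.38 0.01;0 0.025 0.003 0.38 0.01;0 0.025 0.003 0.38 0.01' 40
python3 -m inch '0 0 0 0 0;0 0 0 0 0;0 0 0 0 0;0 0 0 -0.03 0;0 0 0 -0.08 0;0 0 0 -0.15 0;0 0 0 -0.2 0;0 0 0 -0.25 0;0 0 0 -0.3 0;0 0 0 -0.3 0' 60
```

```text
time: 8.4
position: [0.4319, 0.0515, 0.084]
ee_rot: [180.0, -0.1, 15.6]
ft_force: [0.5, -0.5, -0.5]
gripper_width: 0.0282
grasp_force: 0.0
time: 9.4
position: [0.4327, 0.0519, 0.2063]
ee_rot: [179.9, -0.2, 15.6]
ft_force: [0.7, -0.1, -0.6]
gripper_width: 0.0215
grasp_force: 58.6
```

Run:
```python
from h import *
s=manip.state()
im,d,m=cap("scene");c=proj(m,[[.4327,.0519,.16]])[0].astype(int);print(c)
a=cv2.resize(im[c[1]-45:c[1]+45,c[0]-45:c[0]+45],(400,400),interpolation=cv2.INTER_CUBIC)
im2,d2,m2=cap("wrist");c=proj(m2,[[.4327,.0519,.14]])[0].astype(int);print(c)
b=cv2.resize(im2[max(c[1]-60,0):c[1]+60,c[0]-60:c[0]+60],(400,400),interpolation=cv2.INTER_CUBIC)
cv2.imwrite("pics/bl.png",np.hstack([a,b]))
for mm,dd in((m,d),(m2,d2)):
    X=depthpts(mm,dd);k=(X[...,2]>.125)&(X[...,2]<.143)&(np.hypot(X[...,0]-.4327,X[...,1]-.0519)<.02)
    P=X[k];print(k.sum())
    if k.sum()>3:
        q=P[:,:2]-P[:,:2].mean(0);w,v=np.linalg.eigh(q.T@q);print(P.mean(0),P.min(0),P.max(0),"dir",np.degrees(np.arctan2(v[1,1],v[0,1])),np.sqrt(w/len(q)))
```

```text
[278 144]
[258 199]
13
[0.43734359 0.05371611 0.13788743] [0.42797091 0.05095841 0.1341102 ] [0.44250392 0.05641611 0.14214111] dir -161.38808120693616 [0.00112526 0.00480204]
16
[0.4400658  0.05406355 0.13610436] [0.43943845 0.05288943 0.13031251] [0.44069942 0.05519328 0.14217472] dir 110.33060534377502 [0.00021485 0.00088926]
```

View pics/bl.png

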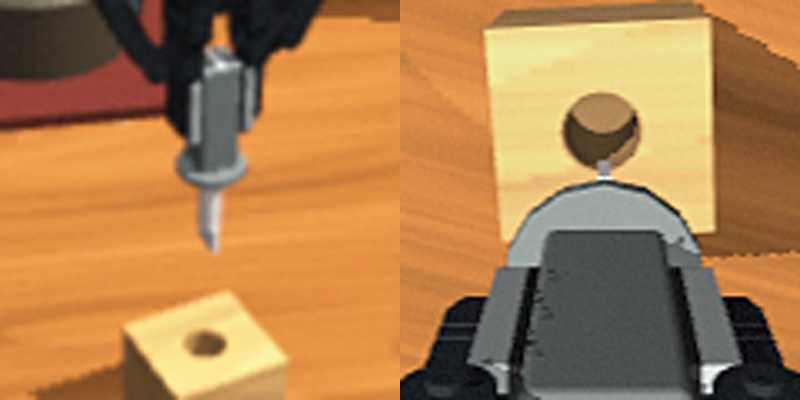

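The wrist crop shows the blade edge-on, so it lies along the gripper's x axis, with its front edge at about (604,170). I'll move it over the left trimmer.

```bash
bash t.sh 0.625 0.10 0.19 44.6
```

```text
to [0.625 0.1   0.19 ] -> [0.4986 0.0135 0.0345] turn -0.6445
```

```bash
python3 -m inch '0 0.05 0.01 -0.02 -0.1;0 0.15 0.01 -0.02 -0.25;0 0.25 0.01 -0.02 -0.4;0 0.35 0.01 -0.02 -0.5;0 0.45 0.01 0 -0.6;0 0.5 0.013 0.03 -0.645;0 0.5 0.013 0.03 -0.645;0 0.5 0.013 0.03 -0.645;0 0.5 0.013 0.03 -0.645;0 0.5 0.013 0.03 -0.645'
python3 - <<'E'
from h import *
s=st();print(np.round(s["q"],1))
im,d,m=cap("wrist");cv2.imwrite("pics/w3.png",im);X=depthpts(m,d);np.savez("pics/w3.npz",im=im,X=X)
for n,p in(("L",(.6338,.1102)),("R",(.6378,.0415))):
    k=(X[...,2]>.058)&(X[...,2]<.067)&(np.hypot(X[...,0]-p[0],X[...,1]-p[1])<.03)
    if k.sum()>5:
        P=X[k][:,:2].astype(np.float32);print(n,k.sum(),P.mean(0),cv2.minEnclosingCircle(P))
# blade edge
k=(X[...,2]>.112)&(X[...,2]<.128)&(np.hypot(X[...,0]-s["position"][0],X[...,1]-s["position"][1])<.02)
print(k.sum(),X[k].mean(0) if k.any() else 0)
print(proj(m,[[*p,.062] for p in((.6338,.1102),(.6378,.0415))]))
E
```

```text
time: 10.5
position: [0.625, 0.1001, 0.192]
ee_rot: [179.9, -0.0, 44.6]
ft_force: [-0.2, -0.0, -0.4]
gripper_width: 0.0214
grasp_force: 58.6
t 10.5 pos [0.625  0.1001 0.192 ] rpy [ 1.7995e+02 -1.0000e-02  4.4600e+01] F [-0.2 -0.  -0.4] T [ 0.04 -0.02 -0.01] w 0.0214 gf 58.6
[ 19.3  23.9 -42.5  87.7  16.5  74.8 -70.5]
L 525 [0.6348677  0.11284247] ((0.6344673037528992, 0.11248636990785599), 0.01689341478049755)
R 504 [0.63813645 0.04339514] ((0.6378980875015259, 0.04279448091983795), 0.016952261328697205)
15 [0.63081822 0.10572808 0.12324493]
[[257.4303089  167.28652816]
 [306.99721995 210.10884972]]
```

View pics/w3.png

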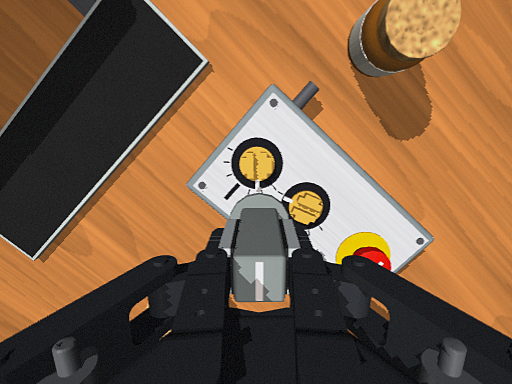

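The slot of the left head at (257,163) lines up with the blade. I'll descend.

```bash
bash t.sh 0.6351 0.1131 0.131 44.6; python3 -m inch '0 0.047 -0.006 0 0;0 0.047 -0.006 0.05 0;0 0.047 -0.006 0.1 0;0 0.047 -0.006 0.12 0;0 0.047 -0.006 0.13 0;0 0.047 -0.006 0.135 0;0 0.047 -0.006 0.14 0;0 0.047 -0.006 0.145 0;0 0.047 -0.006 0.15 0;0 0.047 -0.006 0.15 0'
python3 - <<'E'
from h import *
s=st();im,d,m=cap("wrist");c=(proj(m,[[.6345,.1125,.062]])[0]).astype(int);print(c)
cv2.imwrite("pics/c4.png",cv2.resize(im[c[1]-60:c[1]+60,c[0]-60:c[0]+60],(400,400),interpolation=cv2.INTER_CUBIC))
E
```

```text
to [0.6351 0.1131 0.131 ] -> [ 0.0406 -0.0059  0.1528] turn 0.0001
time: 11.55
position: [0.6371, 0.1152, 0.1312]
ee_rot: [-180.0, 0.0, 44.6]
ft_force: [0.5, -0.1, -1.2]
gripper_width: 0.0216
grasp_force: 58.7
t 11.55 pos [0.6371 0.1152 0.1312] rpy [-1.800e+02  1.000e-02  4.462e+01] F [ 0.5 -0.1 -1.2] T [ 0.01 -0.07 -0.04] w 0.0216 gf 58.7
[258 202]
```

```bash
python3 -m inch '0 -0.0065 0 0 0;0 -0.0065 0 0 0;0 -0.0065 0 0 0.1;0 -0.0065 0 0 0.2;0 -0.0065 0 0 0.3;0 -0.0065 0 0 0.4;0 -0.0065 0 0 0.5;0 -0.0065 0 0 0.6;0 -0.0065 0 0 0.7;0 -0.0065 0 0 0.8'
python3 -m inch '0 0 0 0 0.1;0 0 0 0 0.2;0 0 0 0 0.3;0 0 0 0 0.3;0 0 0 0 0.3;0 0 0 0 0.3;0 0 0 0 0.3;0 0 0 0 0.3;0 0 0 0 0.3;0 0 0 0 0.3'
python3 -c "from h import *;st()"
python3 trim.py wrist pics/tr2.png
```

```text
time: 12.6
position: [0.6354, 0.1128, 0.1314]
ee_rot: [180.0, -0.0, 8.4]
ft_force: [0.2, -1.5, -0.8]
gripper_width: 0.0212
grasp_force: 58.7
time: 13.6
position: [0.6354, 0.1129, 0.1314]
ee_rot: [180.0, -0.0, -4.9]
ft_force: [0.9, -5.4, 0.0]
gripper_width: 0.0215
grasp_force: 58.9
t 13.6 pos [0.6354 0.1129 0.1314] rpy [179.97  -0.    -4.89] F [ 0.9 -5.4  0. ] T [-1.42 -0.08  0.02] w 0.0215 gf 58.9
t 13.65 pos [0.6354 0.1129 0.1313] rpy [179.97  -0.    -4.89] F [-0.2 -4.6  0.6] T [-1.44 -0.06  0.11] w 0.021 gf 58.9
```

View pics/tr2.png

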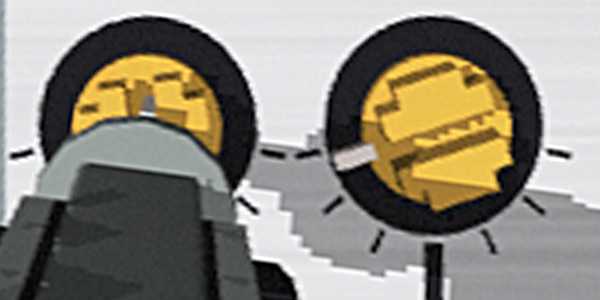

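```bash
python3 -m inch '0 0 0 0 -0.05;0 0 0 0 -0.1;0 0 0 -0.03 -0.1;0 0 0 -0.06 -0.1;0 0 0 -0.1 -0.1;0 0 0 -0.14 -0.1;0 -0.05 0.04 -0.15 -0.1;0 -0.1 0.08 -0.15 -0.1;0 -0.12 0.1 -0.15 -0.1;0 -0.12 0.1 -0.15 -0.1'
cat > pose.py <<'E'
from h import *
from trim import *
import trim
L,Rr=np.array([.6345,.1125]),np.array([.6379,.0428])
# nib: bright low-sat blob on the black ring around each head, wrist cam, nib plane z~.056
def nib():
    im,d,m=cap("wrist");cv2.imwrite("pics/last.png",im);hsv=cv2.cvtColor(im,cv2.COLOR_BGR2HSV);out=[]
    for n,c in(("L",L),("R",Rr)):
        th=np.radians(np.arange(-110,111,1.))
        for r in(.0205,.022):
            ph=np.radians(182.8)+th
            P=np.c_[c[0]+r*np.cos(ph),c[1]+r*np.sin(ph),np.full(len(ph),.057)]
            uv=proj(m,P).astype(np.float32);ok=(uv[:,0]>0)&(uv[:,0]<511)&(uv[:,1]>0)&(uv[:,1]<383)
            v=cv2.remap(hsv[...,2],uv[:,:1],uv[:,1:],1).ravel().astype(float);v[~ok]=0
            w=np.clip(v-120,0,None);print(n,r,"bright arc deg:",np.degrees(th[w>0]).astype(int).tolist()[:40])
nib();st()
E
python3 pose.py;python3 trim.py wrist pics/tr3.png
```

```text
time: 14.65
position: [0.5839, 0.0766, 0.1926]
ee_rot: [180.0, -0.1, -0.5]
ft_force: [0.9, 0.0, -0.6]
gripper_width: 0.0215
grasp_force: 59.1
L 0.0205 bright arc deg: [2, 3, 4, 5, 6, 7, 8, 9, 10, 11, 12, 13, 14, 14]
L 0.022 bright arc deg: [3, 4, 5, 6, 7, 8, 9, 10, 11, 12, 13, 14]
R 0.0205 bright arc deg: [-79, -78, -77, -76, -75, -74, -73, -72, -71, -70, -69, -68, -67]
R 0.022 bright arc deg: [-78, -77, -76, -75, -74, -73, -72, -71, -70, -69, -68]
t 14.7 pos [0.5845 0.0774 0.1923] rpy [ 1.7999e+02 -9.0000e-02 -4.4000e-01] F [ 0.2  0.7 -0.6] T [-0.01  0.   -0.02] w 0.0216 gf 59.1
t 14.75 pos [0.5848 0.078  0.1921] rpy [-1.7998e+02 -7.0000e-02 -4.0000e-01] F [-0.5  0.6 -0.5] T [-0.    0.05 -0.02] w 0.0213 gf 59.1
```

View pics/tr3.png

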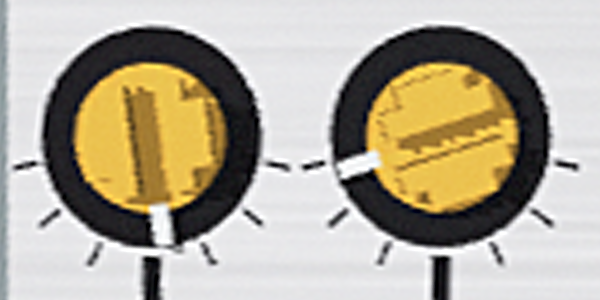

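The left pointer is about 6° past its mark, with the nib at (161,225) and the mark at (151,270). I'll reinsert the tool and nudge it for margin.

```bash
bash t.sh 0.6353 0.1127 0.131 9.5
```

```text
to [0.6353 0.1127 0.131 ] -> [ 0.1256 -0.0876  0.1529] turn -0.2199
```

```bash
python3 -m inch '0 0.126 -0.088 0 -0.22;0 0.126 -0.088 0 -0.22;0 0.126 -0.088 0 -0.22;0 0.126 -0.088 0.05 -0.22;0 0.126 -0.088 0.1 -0.22;0 0.126 -0.088 0.12 -0.22;0 0.126 -0.088 0.13 -0.22;0 0.126 -0.088 0.14 -0.22;0 0.126 -0.088 0.15 -0.22;0 0.126 -0.088 0.152 -0.22'
python3 -c "from h import *;st()"
```

```text
time: 15.75
position: [0.6348, 0.1125, 0.1307]
ee_rot: [180.0, -0.0, 9.5]
ft_force: [-0.3, -0.5, -0.2]
gripper_width: 0.0213
grasp_force: 59.1
t 15.75 pos [0.6348 0.1125 0.1307] rpy [ 1.80e+02 -2.00e-02  9.51e+00] F [-0.3 -0.5 -0.2] T [ 0.04 -0.    0.04] w 0.0213 gf 59.1
```

Turn clockwise 20.5° (0.455), back off, lift, and pull back to look.

```bash
python3 -m inch '0 0 0 0 0.1;0 0 0 0 0.2;0 0 0 0 0.3;0 0 0 0 0.38;0 0 0 0 0.44;0 0 0 0 0.455;0 0 0 0 0.455;0 0 0 0 0.455;0 0 0 0 0.455;0 0 0 0 0.455'
python3 -m inch '0 0 0 0 -0.1;0 0 0 0 -0.2;0 0 0 -0.03 -0.2;0 0 0 -0.07 -0.2;0 0 0 -0.11 -0.2;0 0 0 -0.15 -0.2;0 -0.05 0.04 -0.15 -0.2;0 -0.1 0.08 -0.15 -0.2;0 -0.12 0.1 -0.15 -0.2;0 -0.12 0.1 -0.15 -0.2'
python3 pose.py
```

```text
time: 16.75
position: [0.6349, 0.1123, 0.1308]
ee_rot: [180.0, -0.0, -10.9]
ft_force: [-0.5, -1.7, 1.7]
gripper_width: 0.0212
grasp_force: 59.4
time: 17.75
position: [0.5798, 0.0813, 0.1918]
ee_rot: [179.9, -0.1, -2.0]
ft_force: [0.8, 0.1, -0.5]
gripper_width: 0.021
grasp_force: 59.1
L 0.0205 bright arc deg: [-4, -3, -2, -1, 0, 1, 2, 3, 4, 5, 6, 7, 8, 9]
L 0.022 bright arc deg: [-3, -2, -1, 0, 1, 2, 3, 4, 5, 6, 7, 8]
R 0.0205 bright arc deg: [-79, -78, -77, -76, -75, -74, -73, -72, -71, -70, -69, -68, -67]
R 0.022 bright arc deg: [-78, -77, -76, -75, -74, -73, -72, -71, -70, -69, -68]
t 17.8 pos [0.5805 0.082  0.1916] rpy [ 1.7998e+02 -1.0000e-01 -2.0200e+00] F [-0.5  0.  -0.7] T [0.02 0.02 0.02] w 0.0215 gf 59.1
```

```bash
python3 -m inch '0 0 0 0 -0.19;0 0 0 0 -0.38;0 0 0 0 -0.57;0 0 0 0 -0.76;0 0 0 0 -0.95;0 0 0 0 -1;0 0 0 0 -1;0 0 0 0 -1;0 0 0 0 -1;0 0 0 0 -1'
python3 -m inch '0 0 0 0 -0.19;0 0 0 0 -0.38;0 0 0 0 -0.57;0 0 0 0 -0.76;0 0 0 0 -0.95;0 0 0 0 -1;0 0 0 0 -1;0 0 0 0 -1;0 0 0 0 -1;0 0 0 0 -1' | grep rot
bash t.sh 0.6376 0.0436 0.131 110
```

```text
time: 18.8
position: [0.5801, 0.0826, 0.1906]
ee_rot: [-180.0, -0.0, 43.0]
ft_force: [0.7, 0.8, -0.1]
gripper_width: 0.0217
grasp_force: 59.1
ee_rot: [180.0, 0.0, 88.0]
to [0.6376 0.0436 0.131 ] -> [-0.0919  0.1473  0.149 ] turn -0.4889
```

```bash
python3 -m inch '0 -0.09 0.147 0 -0.19;0 -0.09 0.147 0 -0.38;0 -0.09 0.147 0 -0.489;0 -0.09 0.147 0 -0.489;0 -0.09 0.147 0.03 -0.489;0 -0.09 0.147 0.06 -0.489;0 -0.09 0.147 0.06 -0.489;0 -0.09 0.147 0.06 -0.489;0 -0.09 0.147 0.06 -0.489;0 -0.09 0.147 0.06 -0.489'
python3 - <<'E'
from h import *
s=st();print(np.round(s["q"],1))
im,d,m=cap("wrist");X=depthpts(m,d);p=s["position"]
k=(X[...,2]>.083)&(X[...,2]<.11)&(np.hypot(X[...,0]-p[0],X[...,1]-p[1])<.02);print("edge",k.sum(),X[k].mean(0) if k.any() else 0)
q=(.6379,.0428);k=(X[...,2]>.058)&(X[...,2]<.067)&(np.hypot(X[...,0]-q[0],X[...,1]-q[1])<.03);P=X[k][:,:2].astype(np.float32)
print(k.sum(),P.mean(0),cv2.minEnclosingCircle(P))
c=(proj(m,[[*q,.062]])[0]).astype(int);print(c)
cv2.imwrite("pics/c5.png",cv2.resize(im[max(c[1]-60,0):c[1]+60,c[0]-60:c[0]+60],(400,400),interpolation=cv2.INTER_CUBIC))
E
bash t.sh 0.6376 0.0436 0.131 110
```

```text
time: 20.8
position: [0.6377, 0.0445, 0.167]
ee_rot: [180.0, 0.0, 110.0]
ft_force: [0.0, -0.2, -0.3]
gripper_width: 0.0214
grasp_force: 59.2
t 20.8 pos [0.6377 0.0445 0.167 ] rpy [1.7996e+02 1.0000e-02 1.1004e+02] F [ 0.  -0.2 -0.3] T [0.01 0.03 0.04] w 0.0214 gf 59.2
[ 28.2  27.7 -48.7  88.3  21.3  73.7  -3.2]
edge 24 [0.63517163 0.05177974 0.10166677]
444 [0.6364429 0.0453601] ((0.6374852657318115, 0.04272770881652832), 0.01638776808977127)
[257 187]
to [0.6376 0.0436 0.131 ] -> [-0.0019 -0.0011  0.09  ] turn 0.0009
```

View pics/c5.png

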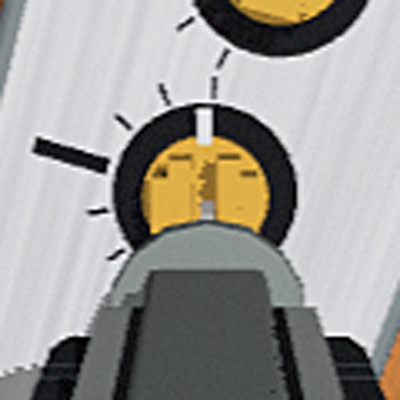

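The blade is at (208,208), in line with the slot, and the nib is visible at the top. I'll insert it and turn anticlockwise.

```bash
python3 -m inch '0 -0.002 0 0.03 0;0 -0.002 0 0.05 0;0 -0.002 0 0.06 0;0 -0.002 0 0.07 0;0 -0.002 0 0.075 0;0 -0.002 0 0.08 0;0 -0.002 0 0.085 0;0 -0.002 0 0.09 0;0 -0.002 0 0.09 0;0 -0.002 0 0.09 0'
python3 -m inch '0 0 0 0 -0.1;0 0 0 0 -0.2;0 0 0 0 -0.3;0 0 0 0 -0.4;0 0 0 0 -0.5;0 0 0 0 -0.6;0 0 0 0 -0.7;0 0 0 0 -0.8;0 0 0 0 -0.9;0 0 0 0 -0.965'
python3 -m inch '0 0 0 0 -0.1;0 0 0 0 -0.2;0 0 0 0 -0.3;0 0 0 0 -0.4;0 0 0 0 -0.5;0 0 0 0 -0.6;0 0 0 0 -0.7;0 0 0 0 -0.8;0 0 0 0 -0.9;0 0 0 0 -0.95'
python3 -c "from h import *;st()"
```

```text
time: 21.85
position: [0.6378, 0.0436, 0.1306]
ee_rot: [180.0, -0.0, 110.1]
ft_force: [-0.6, -0.6, 0.4]
gripper_width: 0.0212
grasp_force: 59.2
time: 22.85
position: [0.6375, 0.043, 0.1306]
ee_rot: [-179.9, -0.0, 153.6]
ft_force: [-2.9, -1.6, 0.8]
gripper_width: 0.0214
grasp_force: 59.3
time: 23.85
position: [0.6376, 0.0426, 0.1306]
ee_rot: [-179.9, -0.1, -163.7]
ft_force: [-2.3, -3.3, 1.2]
gripper_width: 0.0213
grasp_force: 59.5
t 23.85 pos [0.6376 0.0426 0.1306] rpy [-1.7995e+02 -6.0000e-02 -1.6366e+02] F [-2.3 -3.3  1.2] T [-0.64  0.51 -0.09] w 0.0213 gf 59.5
```

```bash
python3 -m inch '0 0 0 0 0.1;0 0 0 0 0.2;0 0 0 -0.03 0.2;0 0 0 -0.07 0.2;0 0 0 -0.11 0.2;0 0 0 -0.15 0.2;0 -0.05 0 -0.15 0.2;0 -0.1 0 -0.15 0.2;0 -0.1 0 -0.15 0.2;0 -0.1 0 -0.15 0.2'
python3 pose.py;python3 trim.py wrist pics/tr4.png
```

```text
time: 24.85
position: [0.6762, 0.0553, 0.1913]
ee_rot: [180.0, 0.0, -172.7]
ft_force: [-0.7, -0.1, -1.0]
gripper_width: 0.0215
grasp_force: 59.2
L 0.0205 bright arc deg: [-3, -2, -1, 0, 1, 2, 3, 4, 5, 6, 7, 8, 9]
L 0.022 bright arc deg: [-2, -1, 0, 1, 2, 3, 4, 5, 6, 7, 8, 9]
R 0.0205 bright arc deg: [-7, -6, -5, -4, -3, -2, -1, 0, 1, 2, 3, 4]
R 0.022 bright arc deg: [-7, -6, -5, -4, -3, -2, -1, 0, 1, 2, 3, 4]
t 24.9 pos [0.6759 0.0551 0.1911] rpy [ 1.7998e+02  1.0000e-02 -1.7273e+02] F [ 0.5 -0.5 -0.8] T [ 0.    0.08 -0.  ] w 0.0212 gf 59.2
t 24.95 pos [0.6758 0.0548 0.1911] rpy [-180.      0.   -172.75] F [-0.   0.8 -0.3] T [ 0.04 -0.06  0.  ] w 0.021 gf 59.2
```

View pics/tr4.png

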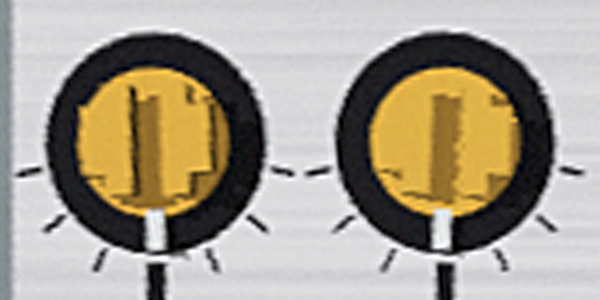

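Both nibs, at (156,230) and (441,230), stand at their marks. The tool goes back to the stand next.

```bash
bash t.sh 0.4306 0.0518 0.19 15.6
```

```text
to [0.4306 0.0518 0.19  ] -> [0.6091 0.07   0.0026] turn -0.1854
```

```bash
python3 -m inch '0 0.08 0.01 0 -0.05;0 0.18 0.02 0 -0.1;0 0.28 0.035 0 -0.15;0 0.38 0.045 0 -0.185;0 0.48 0.058 0 -0.185;0 0.56 0.066 0 -0.185;0 0.609 0.07 0 -0.185;0 0.609 0.07 0 -0.185;0 0.609 0.07 0 -0.185;0 0.609 0.07 0 -0.185'
python3 - <<'E'
from h import *
s=st();print(np.round(s["q"],1))
im,d,m=cap("wrist");cv2.imwrite("pics/w6.png",im);X=depthpts(m,d);p=s["position"]
k=(X[...,2]>.11)&(X[...,2]<.13)&(np.hypot(X[...,0]-p[0],X[...,1]-p[1])<.02);e=X[k].mean(0);y=np.radians(s["ee_rot"][2]);print("edge",k.sum(),e,"axis",e[:2]-.009*np.array([np.cos(y),np.sin(y)]))
k=(X[...,2]>.054)&(X[...,2]<.065)&(np.hypot(X[...,0]-.431,X[...,1]-.052)<.06);P=X[k][:,:2].astype(np.float32);print(k.sum(),cv2.minAreaRect(P))
E
bash t.sh 0.4306 0.0518 0.085 15.6
```

```text
time: 25.95
position: [0.4316, 0.0517, 0.1907]
ee_rot: [180.0, 0.0, -164.5]
ft_force: [0.8, -0.2, -0.2]
gripper_width: 0.0211
grasp_force: 59.2
t 25.95 pos [0.4316 0.0517 0.1907] rpy [ 1.7996e+02  2.0000e-02 -1.6447e+02] F [ 0.8 -0.2 -0.2] T [-0.02 -0.01  0.02] w 0.0211 gf 59.2
[ 65.1  -5.4 -72.3 112.7  -5.5  69.  100.4]
edge 18 [0.42438115 0.04930119 0.12364514] axis [0.43305238 0.05171156]
3461 ((0.43128105998039246, 0.05133480578660965), (0.07042486220598221, 0.07013344019651413), 18.521085739135742)
to [0.4306 0.0518 0.085 ] -> [ 0.0026 -0.0006  0.2639] turn -0.0007
```

```bash
python3 -m inch '0 0.0035 0 0.01 0;0 0.0035 0 0.03 0;0 0.0035 0 0.05 0;0 0.0035 0 0.07 0;0 0.0035 0 0.09 0;0 0.0035 0 0.1 0;0 0.0035 0 0.11 0;0 0.0035 0 0.12 0;0 0.0035 0 0.12 0;0 0.0035 0 0.12 0'
python3 -c "from h import *;s=st();print(np.round(s['q'],1))"; bash t.sh 0.4304 0.0515 0.085 15.6
```

```text
time: 27.0
position: [0.4297, 0.0516, 0.1426]
ee_rot: [180.0, 0.0, -164.4]
ft_force: [-0.7, 0.2, -0.1]
gripper_width: 0.0212
grasp_force: 59.2
t 27.0 pos [0.4297 0.0516 0.1426] rpy [ 1.8000e+02  1.0000e-02 -1.6445e+02] F [-0.7  0.2 -0.1] T [-0.01  0.    0.01] w 0.0212 gf 59.2
[ 61.2   1.5 -72.7 116.5   1.6  63.1  93.3]
to [0.4304 0.0515 0.085 ] -> [-0.0015 -0.0007  0.1441] turn -0.001
```

q3 is steady. I'll go down to the stand and release.

```bash
python3 -m inch '0 -0.0015 0 0.03 0;0 -0.0015 0 0.06 0;0 -0.0015 0 0.09 0;0 -0.0015 0 0.11 0;0 -0.0015 0 0.12 0;0 -0.0015 0 0.13 0;0 -0.0015 0 0.138 0;0 -0.0015 0 0.142 0;0 -0.0015 0 0.142 0;0 -0.0015 0 0.142 0'
python3 -c "from h import *;s=st();print(np.round(s['q'],1))"
python3 -m inch '0.6 0 0 0 0;0.6 0 0 0 0;0.6 0 0 0 0;0.8 0 0 0 0;1 0 0 0 0;1 0 0 -0.05 0;1 0 0 -0.1 0;1 0 0 -0.18 0;1 0 0 -0.3 0;1 0 0 -0.4 0'
```

```text
time: 28.0
position: [0.4304, 0.0518, 0.0859]
ee_rot: [-180.0, 0.0, -164.4]
ft_force: [0.5, -0.1, -0.8]
gripper_width: 0.0215
grasp_force: 59.2
t 28.0 pos [0.4304 0.0518 0.0859] rpy [-1.7999e+02  2.0000e-02 -1.6444e+02] F [ 0.5 -0.1 -0.8] T [ 0.   -0.01 -0.02] w 0.0215 gf 59.2
[ 54.9  10.5 -70.7 120.   11.8  57.1  83.6]
time: 29.0
position: [0.4302, 0.0524, 0.2478]
ee_rot: [-180.0, 0.1, -164.4]
ft_force: [1.0, -0.2, -0.3]
gripper_width: 0.0852
grasp_force: 0.0
```

```bash
sed -i 's/^im,d,m=cap("top").*/im,d,m=cap("top");X=depthpts(m,d);cv2.imwrite("pics\/top_last.png",im)/' m0.py
python3 -m inch '1 0 0.2 0 0.15;1 0 0.3 0 0.3;1 0 0.4 0 0.45;1 0 0.5 0 0.6;1 0 0.5 0 0.75;1 0 0.5 0 0.9;1 0 0.5 0 1;1 0 0.5 0 1;1 0 0.5 0 1;1 0 0.5 0 1'
python3 - <<'E'
from h import *
s=st();print(np.round(s["q"],1))
im,d,m=cap("top");X=depthpts(m,d);cv2.imwrite("pics/top_last.png",im);h=X[...,2]
for n,b,lo,hi,z in(("stop",(600,680,-90,-10),.07,.1,.079),("tool",(390,470,10,90),.115,.15,.127)):
    k=(h>lo)&(h<hi)&(X[...,0]>b[0]/1e3)&(X[...,0]<b[1]/1e3)&(X[...,1]>b[2]/1e3)&(X[...,1]<b[3]/1e3)
    print(n,k.sum(),np.median(X[k],0) if k.any() else 0)
k=((h>.006)&(h<.02)).astype(np.uint8);k[:,:100]=0;k[:,165:]=0;k=cv2.morphologyEx(k,cv2.MORPH_OPEN,np.ones((15,15),np.uint8))
c=max(cv2.findContours(k,0,2)[0],key=cv2.contourArea);print("platen",cv2.minAreaRect(plane(m,c.reshape(-1,2),.01)[:,:2].astype(np.float32)))
E
```

```text
time: 30.0
position: [0.3767, 0.2441, 0.2457]
ee_rot: [-180.0, 0.0, 150.7]
ft_force: [-0.6, 0.3, 0.9]
gripper_width: 0.0857
grasp_force: 0.0
t 30.0 pos [0.3767 0.2441 0.2457] rpy [-1.7999e+02  1.0000e-02  1.5065e+02] F [-0.6  0.3  0.9] T [-0.03 -0.03 -0.04] w 0.0857 gf 0.0
[ 43.7  -7.7 -74.5 106.5  -7.7  75.8  31.9]
stop 228 [ 0.64002127 -0.04806394  0.07850396]
tool 103 [0.43051714 0.05078423 0.1271031 ]
platen ((0.5453571081161499, 0.2834581136703491), (0.120305135846138, 0.253738671541214), 89.82604217529297)
```

The tool is seated and the stop is still latched. That last move went the wrong way but hit nothing. Now to the heels.

```bash
bash t.sh 0.50 -0.10 0.25 117
```

```text
to [ 0.5  -0.1   0.25] -> [-0.6905 -0.5984 -0.0104] turn 0.7471
```

```bash
python3 -m inch '1 -0.1 -0.09 0 0.1;1 -0.2 -0.18 0 0.2;1 -0.3 -0.27 0 0.3;1 -0.4 -0.36 0 0.45;1 -0.5 -0.45 0 0.6;1 -0.6 -0.52 0 0.75;1 -0.69 -0.6 0 0.75;1 -0.69 -0.6 0 0.75;1 -0.69 -0.6 0 0.75;1 -0.69 -0.6 0 0.75'
cat > heels.py <<'E'
from h import *
import sys
s=st();print(np.round(s["q"],1))
im,d,m=cap(sys.argv[1]);X=depthpts(m,d);h=X[...,2];cv2.imwrite("pics/heels.png",im)
zs=float(sys.argv[2]) if len(sys.argv)>2 else 0
k=((h>.027+zs)&(h<.042+zs)&(X[...,0]>.25)&(X[...,0]<.75)&(X[...,1]<(.36 if zs else -.1))&(X[...,1]>(.2 if zs else -.5))).astype(np.uint8)
for c in cv2.findContours(k,0,2)[0]:
    if cv2.contourArea(c)<150: continue
    P=plane(m,c.reshape(-1,2),.034+zs)[:,:2].astype(np.float32);r=cv2.minAreaRect(P);w,hh=r[1]
    print(np.round(r[0],4),np.round(r[1],4),"long axis",round((r[2]+(90 if hh>w else 0))%180,1))
E
python3 heels.py top;python3 heels.py wrist
```

```text
time: 31.05
position: [0.4988, -0.0994, 0.2456]
ee_rot: [180.0, -0.1, 116.9]
ft_force: [0.1, -0.1, -0.1]
gripper_width: 0.0853
grasp_force: 0.0
t 31.05 pos [ 0.4988 -0.0994  0.2456] rpy [ 1.7999e+02 -6.0000e-02  1.1687e+02] F [ 0.1 -0.1 -0.1] T [0.05 0.01 0.  ] w 0.0853 gf 0.0
[ 58.2   6.9 -55.1  99.9   5.8  76.2  28.8]
t 31.1 pos [ 0.4988 -0.0987  0.2458] rpy [ 1.8000e+02 -2.0000e-02  1.1694e+02] F [-0.2  0.8 -0.2] T [ 0.05  0.02 -0.01] w 0.0854 gf 0.0
[ 58.2   6.8 -55.1  99.9   5.8  76.2  28.8]
[ 0.4668 -0.2992] [0.0231 0.0734] long axis 95.1
[ 0.5955 -0.2117] [0.0484 0.0654] long axis 163.2
[ 0.4686 -0.1849] [0.046 0.065] long axis 115.3
```

```bash
bash t.sh 0.4686 -0.1849 0.008 116
```

```text
to [ 0.4686 -0.1849  0.008 ] -> [-0.158 -0.165  0.595] turn 0.0212
```

```bash
python3 -m inch '1 -0.158 -0.165 0 0.02;1 -0.158 -0.165 0.1 0.02;1 -0.158 -0.165 0.2 0.02;1 -0.158 -0.165 0.3 0.02;1 -0.158 -0.165 0.4 0.02;1 -0.158 -0.165 0.48 0.02;1 -0.158 -0.165 0.54 0.02;1 -0.158 -0.165 0.58 0.02;1 -0.158 -0.165 0.594 0.02;1 -0.158 -0.165 0.594 0.02'
python3 -m inch '0 0 0 0 0;0 0 0 0 0;0 0 0 0 0;0 0 0 0 0;0 0 0 0 0;0 0 0 -0.02 0;0 0 0 -0.1 0;0 0 0 -0.2 0;0 0 0 -0.3 0;0 0 0 -0.4 0' 40
bash t.sh 0.412 0.283 0.17 180; python3 -c "from h import *;s=st();print(np.round(s['q'],1))"
```

```text
time: 32.15
position: [0.4688, -0.186, 0.0084]
ee_rot: [180.0, 0.0, 116.0]
ft_force: [-0.3, -0.4, 0.6]
gripper_width: 0.0855
grasp_force: 0.0
time: 33.15
position: [0.4683, -0.1861, 0.1703]
ee_rot: [180.0, 0.0, 115.9]
ft_force: [0.4, -0.6, -0.6]
gripper_width: 0.0455
grasp_force: 41.2
to [0.412 0.283 0.17 ] -> [1.1162e+00 3.8620e-01 7.0000e-04] turn -1.4238
t 33.15 pos [ 0.4683 -0.1861  0.1703] rpy [1.7999e+02 1.0000e-02 1.1593e+02] F [ 0.4 -0.6 -0.6] T [-0.09 -0.08 -0.  ] w 0.0455 gf 41.2
[ 64.5   9.7 -51.7 106.5   8.2  67.7  36. ]
```

```bash
python3 -m inch '0 0.1 0.035 -0.05 -0.1;0 0.2 0.07 -0.08 -0.2;0 0.3 0.1 -0.08 -0.3;0 0.4 0.14 -0.08 -0.4;0 0.5 0.175 -0.08 -0.5;0 0.6 0.21 -0.08 -0.6;0 0.7 0.245 -0.08 -0.7;0 0.8 0.28 -0.08 -0.7;0 0.9 0.315 -0.08 -0.7;0 0.98 0.34 -0.08 -0.7'
bash t.sh 0.412 0.283 0.022 180; python3 -c "from h import *;s=st();print(np.round(s['q'],1))"
```

```text
time: 34.15
position: [0.419, 0.2279, 0.2009]
ee_rot: [180.0, 0.1, 147.5]
ft_force: [0.7, 0.8, -0.9]
gripper_width: 0.0454
grasp_force: 41.2
to [0.412 0.283 0.022] -> [0.0894 0.1065 0.4472] turn -0.7231
t 34.15 pos [0.419  0.2279 0.2009] rpy [1.7997e+02 7.0000e-02 1.4746e+02] F [ 0.7  0.8 -0.9] T [-0.03 -0.03 -0.03] w 0.0454 gf 41.2
[ 35.8   7.  -72.4 107.1   7.1  70.9  18.6]
```

```bash
python3 -m inch '0 0.03 0.035 0 -0.15;0 0.06 0.07 0 -0.3;0 0.09 0.105 0 -0.45;0 0.09 0.105 0 -0.6;0 0.09 0.105 0.1 -0.72;0 0.09 0.105 0.2 -0.72;0 0.09 0.105 0.28 -0.72;0 0.09 0.105 0.35 -0.72;0 0.09 0.105 0.39 -0.72;0 0.09 0.105 0.41 -0.72'
bash t.sh 0.415 0.283 0.0195 180; python3 -c "from h import *;s=st();print(np.round(s['q'],1))"
```

```text
time: 35.15
position: [0.4116, 0.2801, 0.0354]
ee_rot: [-180.0, -0.1, 179.8]
ft_force: [-0.6, 0.2, 0.5]
gripper_width: 0.0453
grasp_force: 41.3
to [0.415  0.283  0.0195] -> [-0.0086  0.0072  0.0399] turn -0.0042
t 35.15 pos [0.4116 0.2801 0.0354] rpy [-1.7997e+02 -6.0000e-02  1.7981e+02] F [-0.6  0.2  0.5] T [-0.03  0.01  0.03] w 0.0453 gf 41.3
[ 15.   26.2 -63.2 114.3  28.2  56.6  27.7]
```

```bash
python3 -m inch '0 -0.008 0.007 0.02 0;0 -0.008 0.007 0.03 0;0 -0.008 0.007 0.035 0;0 -0.008 0.007 0.039 0;0 -0.008 0.007 0.039 0;0.85 -0.008 0.007 0.039 0;0.85 -0.008 0.007 0.039 0;0.85 -0.008 0.007 0.039 0;0.85 -0.008 0.007 -0.1 0;1 -0.008 0.007 -0.35 0'
bash t.sh 0.5955 -0.2117 0.25 162
```

```text
time: 36.15
position: [0.414, 0.2829, 0.121]
ee_rot: [-180.0, -0.2, 179.9]
ft_force: [1.6, -0.5, 1.7]
gripper_width: 0.0845
grasp_force: 0.0
to [ 0.5955 -0.2117  0.25  ] -> [-0.4559 -1.2354 -0.3237] turn 0.3967
```

```bash
python3 -m inch '1 0 0 -0.1 0;1 -0.03 -0.1 -0.2 0.05;1 -0.07 -0.2 -0.3 0.1;1 -0.1 -0.3 -0.32 0.2;1 -0.14 -0.4 -0.32 0.3;1 -0.18 -0.5 -0.32 0.39;1 -0.22 -0.6 -0.32 0.39;1 -0.26 -0.7 -0.32 0.39;1 -0.3 -0.8 -0.32 0.39;1 -0.34 -0.9 -0.32 0.39'
python3 -m inch '1 -0.03 -0.1 0 0;1 -0.06 -0.18 0 0;1 -0.06 -0.18 0 0;1 -0.06 -0.18 0 0;1 -0.06 -0.18 0 0;1 -0.06 -0.18 0 0;1 -0.06 -0.18 0 0;1 -0.06 -0.18 0 0;1 -0.06 -0.18 0 0;1 -0.06 -0.18 0 0' | head -3
python3 heels.py top; python3 heels.py wrist;python3 heels.py top 0.01
```

```text
time: 37.15
position: [0.5503, -0.0791, 0.2486]
ee_rot: [-180.0, 0.0, 162.2]
ft_force: [0.6, 0.6, 0.5]
gripper_width: 0.0855
grasp_force: 0.0
time: 38.15
position: [0.5508, -0.1531, 0.2485]
ee_rot: [-180.0, -0.0, 162.3]
t 38.15 pos [ 0.5508 -0.1531  0.2485] rpy [-180.     -0.    162.26] F [-0.2 -0.7  0.3] T [ 0.03 -0.   -0.03] w 0.0854 gf 0.0
[ 57.4  17.1 -55.8  91.5  14.4  79.   72.2]
t 38.2 pos [ 0.5508 -0.1532  0.2485] rpy [-180.     -0.    162.25] F [-0.7 -0.6  0. ] T [0.02 0.   0.05] w 0.0857 gf 0.0
[ 57.4  17.1 -55.8  91.5  14.4  79.   72.2]
[ 0.5954 -0.213 ] [0.0467 0.0635] long axis 162.3
[ 0.4524 -0.2981] [0.066  0.0461] long axis 68.9
t 38.25 pos [ 0.5508 -0.1532  0.2485] rpy [180.    -0.   162.25] F [ 0.9 -0.3 -0.2] T [0.   0.08 0.02] w 0.0854 gf 0.0
[ 57.4  17.1 -55.8  91.5  14.4  79.   72.2]
[0.4137 0.2822] [0.0609 0.049 ] long axis 1.3
```

```bash
bash t.sh 0.5954 -0.2128 0.008 162.3
```

```text
to [ 0.5954 -0.2128  0.008 ] -> [-0.1516 -0.1078  0.6013] turn -0.0012
```

```bash
python3 -m inch '1 -0.1 -0.07 0 0;1 -0.152 -0.108 0.1 0;1 -0.152 -0.108 0.2 0;1 -0.152 -0.108 0.3 0;1 -0.152 -0.108 0.4 0;1 -0.152 -0.108 0.48 0;1 -0.152 -0.108 0.54 0;1 -0.152 -0.108 0.58 0;1 -0.152 -0.108 0.6 0;1 -0.152 -0.108 0.6 0'
python3 -m inch '0 0 0 0 0;0 0 0 0 0;0 0 0 0 0;0 0 0 0 0;0 0 0 0 0;0 0 0 -0.02 0;0 0 0 -0.1 0;0 0 0 -0.2 0;0 0 0 -0.3 0;0 0 0 -0.4 0' 40
bash t.sh 0.595 0.283 0.19 180
```

```text
time: 39.3
position: [0.5954, -0.2128, 0.008]
ee_rot: [180.0, -0.0, 162.2]
ft_force: [-0.5, -0.0, 0.2]
gripper_width: 0.0855
grasp_force: 0.0
time: 40.3
position: [0.5952, -0.2126, 0.1706]
ee_rot: [180.0, -0.0, 162.3]
ft_force: [1.0, -0.4, -0.7]
gripper_width: 0.0453
grasp_force: 41.2
to [0.595 0.283 0.19 ] -> [ 0.3779  1.1801 -0.0485] turn -0.3939
```

```bash
python3 -m inch '0 0.03 0.1 -0.05 -0.1;0 0.06 0.2 -0.05 -0.2;0 0.1 0.3 -0.05 -0.3;0 0.13 0.4 -0.05 -0.39;0 0.16 0.5 -0.05 -0.39;0 0.19 0.6 -0.05 -0.39;0 0.22 0.7 -0.05 -0.39;0 0.25 0.8 -0.05 -0.39;0 0.29 0.9 -0.05 -0.39;0 0.31 0.98 -0.05 -0.39'
bash t.sh 0.595 0.283 0.02 180
```

```text
time: 41.3
position: [0.5958, 0.2014, 0.1893]
ee_rot: [180.0, 0.0, 179.9]
ft_force: [0.8, -0.3, -0.6]
gripper_width: 0.0455
grasp_force: 41.1
to [0.595 0.283 0.02 ] -> [0.0022 0.2037 0.4235] turn -0.0014
```

```bash
python3 -m inch '0 0 0.1 0 0;0 0 0.2 0.05 0;0 0 0.204 0.15 0;0 0 0.204 0.25 0;0 0 0.204 0.32 0;0 0 0.204 0.37 0;0 0 0.204 0.4 0;0 0 0.204 0.41 0;0 0 0.204 0.41 0;0 0 0.204 0.41 0'
bash t.sh 0.595 0.283 0.0195 180
```

```text
time: 42.3
position: [0.598, 0.2803, 0.026]
ee_rot: [179.9, 0.1, 179.8]
ft_force: [0.1, -0.0, 0.1]
gripper_width: 0.0457
grasp_force: 41.2
to [0.595  0.283  0.0195] -> [0.0076 0.0067 0.0163] turn -0.0047
```

```bash
python3 -m inch '0 0.005 0.006 0.005 0;0 0.005 0.006 0.01 0;0 0.005 0.006 0.015 0;0 0.005 0.006 0.016 0;0 0.005 0.006 0.016 0;0.85 0.005 0.006 0.016 0;0.85 0.005 0.006 0.016 0;0.85 0.005 0.006 0.016 0;0.85 0.005 0.006 -0.1 0;1 0.005 0.006 -0.3 0'
python3 -m inch '1 0 0 -0.1 0;1 0.02 -0.1 -0.2 0.1;1 0.05 -0.2 -0.3 0.2;1 0.08 -0.3 -0.32 0.3;1 0.1 -0.4 -0.32 0.4;1 0.12 -0.5 -0.32 0.5;1 0.14 -0.6 -0.32 0.6;1 0.16 -0.7 -0.32 0.7;1 0.18 -0.8 -0.32 0.8;1 0.2 -0.9 -0.32 0.9'
bash t.sh 0.50 -0.22 0.25 69
```

```text
time: 43.3
position: [0.5941, 0.2814, 0.1138]
ee_rot: [-179.9, -0.2, 179.8]
ft_force: [0.7, 0.6, 0.8]
gripper_width: 0.0844
grasp_force: 0.0
time: 44.3
position: [0.5133, -0.0791, 0.2426]
ee_rot: [-180.0, 0.0, 139.1]
ft_force: [0.9, -1.3, -0.2]
gripper_width: 0.0853
grasp_force: 0.0
to [ 0.5  -0.22  0.25] -> [-0.2054 -0.2881 -0.0183] turn 1.558
```

```bash
python3 -m inch '1 -0.1 -0.1 0 0.19;1 -0.2 -0.2 0 0.38;1 -0.2 -0.28 0 0.57;1 -0.2 -0.28 0 0.76;1 -0.2 -0.28 0 0.95;1 -0.2 -0.28 0 1;1 -0.2 -0.28 0 1;1 -0.2 -0.28 0 1;1 -0.2 -0.28 0 1;1 -0.2 -0.28 0 1'
python3 heels.py wrist;python3 heels.py top 0.01;bash t.sh 0.4524 -0.2981 0.008 69
```

```text
time: 45.3
position: [0.5016, -0.2145, 0.2425]
ee_rot: [-180.0, -0.0, 94.3]
ft_force: [-0.0, -0.5, 0.1]
gripper_width: 0.0852
grasp_force: 0.0
t 45.3 pos [ 0.5016 -0.2145  0.2425] rpy [-180.     -0.     94.35] F [-0.  -0.5  0.1] T [0.04 0.02 0.  ] w 0.0852 gf 0.0
[ 56.2  10.4 -42.2  95.9   7.2  76.4  17.1]
[ 0.4517 -0.2979] [0.0654 0.0456] long axis 68.7
t 45.35 pos [ 0.5016 -0.2145  0.2425] rpy [-1.800e+02 -1.000e-02  9.434e+01] F [ 0.3 -0.6  0.1] T [ 0.03  0.05 -0.04] w 0.0857 gf 0.0
[ 56.2  10.4 -42.2  95.9   7.2  76.4  17.1]
[0.4137 0.2823] [0.0609 0.0487] long axis 1.3
[0.5951 0.2814] [0.0617 0.0482] long axis 1.1
to [ 0.4524 -0.2981  0.008 ] -> [-0.199  -0.1385  0.5863] turn 0.5629
```

```bash
python3 -m inch '0.8 -0.1 -0.07 0 0.19;0.8 -0.199 -0.138 0 0.38;0.8 -0.199 -0.138 0.1 0.563;0.8 -0.199 -0.138 0.2 0.563;0.8 -0.199 -0.138 0.3 0.563;0.8 -0.199 -0.138 0.4 0.563;0.8 -0.199 -0.138 0.5 0.563;0.8 -0.199 -0.138 0.56 0.563;0.8 -0.199 -0.138 0.585 0.563;0.8 -0.199 -0.138 0.585 0.563'
python3 -m inch '0 0 0 0 0;0 0 0 0 0;0 0 0 0 0;0 0 0 0 0;0 0 0 0 0;0 0 0 -0.02 0;0 0 0 -0.1 0;0 0 0 -0.2 0;0 0 0 -0.3 0;0 0 0 -0.4 0' 40
bash t.sh 0.55 0.05 0.22 90;python3 -c "from h import *;s=st();print(np.round(s['q'],1))"
```

```text
time: 46.4
position: [0.452, -0.2976, 0.0076]
ee_rot: [-179.9, -0.1, 69.0]
ft_force: [0.2, 0.1, 0.0]
gripper_width: 0.068
grasp_force: 0.0
time: 47.4
position: [0.4524, -0.2978, 0.1709]
ee_rot: [180.0, 0.0, 69.0]
ft_force: [0.4, -0.8, -0.5]
gripper_width: 0.0451
grasp_force: 41.4
to [0.55 0.05 0.22] -> [ 0.8991 -0.0837 -0.1229] turn -0.4669
t 47.4 pos [ 0.4524 -0.2978  0.1709] rpy [1.7997e+02 1.0000e-02 6.8990e+01] F [ 0.4 -0.8 -0.5] T [-0.06  0.02 -0.01] w 0.0451 gf 41.4
[ 61.   12.1 -36.4 102.1   7.7  68.2   1.4]
```

```bash
python3 -m inch '0 0.1 -0.01 -0.08 -0.15;0 0.2 -0.02 -0.12 -0.3;0 0.3 -0.03 -0.12 -0.45;0 0.4 -0.04 -0.12 -0.6;0 0.5 -0.05 -0.12 -0.75;0 0.6 -0.06 -0.12 -0.9;0 0.7 -0.07 -0.12 -1;0 0.8 -0.08 -0.12 -1;0 0.9 -0.08 -0.12 -1;0 0.9 -0.08 -0.12 -1'
bash t.sh 0.506 0.24 0.20 180
```

```text
time: 48.4
position: [0.5521, 0.0561, 0.2176]
ee_rot: [179.9, -0.1, 114.4]
ft_force: [-1.3, 0.1, -0.8]
gripper_width: 0.0452
grasp_force: 41.4
to [0.506 0.24  0.2  ] -> [0.4662 0.085  0.0452] turn -1.4572
```

```bash
python3 -m inch '0 0.1 0.02 0 -0.15;0 0.2 0.04 0 -0.3;0 0.3 0.06 0 -0.45;0 0.4 0.08 0.02 -0.6;0 0.46 0.085 0.04 -0.75;0 0.46 0.085 0.04 -0.9;0 0.46 0.085 0.04 -1;0 0.46 0.085 0.04 -1;0 0.46 0.085 0.04 -1;0 0.46 0.085 0.04 -1'
bash t.sh 0.505 0.283 0.03 180
```

```text
time: 49.4
position: [0.5083, 0.231, 0.2008]
ee_rot: [-180.0, 0.0, 158.8]
ft_force: [-0.4, 0.4, -0.9]
gripper_width: 0.0448
grasp_force: 41.4
to [0.505 0.283 0.03 ] -> [0.0549 0.1183 0.4269] turn -0.4707
```

```bash
python3 -m inch '0 0.03 0.06 0 -0.15;0 0.055 0.118 0 -0.3;0 0.055 0.118 0.05 -0.47;0 0.055 0.118 0.15 -0.47;0 0.055 0.118 0.25 -0.47;0 0.055 0.118 0.33 -0.47;0 0.055 0.118 0.38 -0.47;0 0.055 0.118 0.41 -0.47;0 0.055 0.118 0.42 -0.47;0 0.055 0.118 0.425 -0.47'
python3 heels.py top 0.01
bash t.sh 0.505 0.283 0.0195 180
```

```text
time: 50.4
position: [0.505, 0.2836, 0.031]
ee_rot: [180.0, 0.0, -179.9]
ft_force: [-0.5, -0.6, 0.0]
gripper_width: 0.0453
grasp_force: 41.6
t 50.4 pos [0.505  0.2836 0.031 ] rpy [ 1.7998e+02  3.0000e-02 -1.7992e+02] F [-0.5 -0.6  0. ] T [ 0.02 -0.04 -0.01] w 0.0453 gf 41.6
[ 13.1  35.7 -60.1 103.5  35.   61.7  30.2]
[0.5951 0.2812] [0.0617 0.0488] long axis 1.1
to [0.505  0.283  0.0195] -> [ 0.0003 -0.0015  0.0291] turn 0.002
```

```bash
python3 -m inch '0 0 -0.001 0.01 0;0 0 -0.001 0.02 0;0 0 -0.001 0.027 0;0 0 -0.001 0.029 0;0 0 -0.001 0.029 0;0.85 0 -0.001 0.029 0;0.85 0 -0.001 0.029 0;0.85 0 -0.001 0.029 0;0.85 0 -0.001 -0.1 0;1 0 -0.001 -0.3 0'
python3 -m inch '1 0 0 -0.1 0;1 -0.04 -0.1 -0.2 0.15;1 -0.08 -0.2 -0.25 0.3;1 -0.12 -0.3 -0.25 0.45;1 -0.16 -0.4 -0.25 0.6;1 -0.2 -0.5 -0.25 0.75;1 -0.24 -0.6 -0.25 0.9;1 -0.28 -0.7 -0.25 1;1 -0.3 -0.8 -0.25 1;1 -0.3 -0.83 -0.25 1'
python3 heels.py top 0.01; bash t.sh 0.640 -0.0485 0.12 120
python3 - <<'E'
from h import *
im,d,m=cap("top");X=depthpts(m,d);h=X[...,2];print(X.shape)
for n,b,lo,hi in(("stop",(600,680,-90,-10),.07,.1),("tool",(390,470,10,90),.115,.15)):
    k=(h>lo)&(h<hi)&(X[...,0]>b[0]/1e3)&(X[...,0]<b[1]/1e3)&(X[...,1]>b[2]/1e3)&(X[...,1]<b[3]/1e3)
    print(n,k.sum(),np.median(X[k],0) if k.any() else 0)
cv2.imwrite("pics/top_end.png",im)
im,d,m=cap("wrist");X=depthpts(m,d);h=X[...,2];k=(h>.073)&(h<.085)&(np.hypot(X[...,0]-.64,X[...,1]+.049)<.04);P=X[k][:,:2].astype(np.float32)
print(k.sum(),cv2.minEnclosingCircle(P) if k.any() else 0)
E
```

```text
time: 51.45
position: [0.5036, 0.2825, 0.119]
ee_rot: [-180.0, -0.2, -179.9]
ft_force: [1.6, 0.5, 0.6]
gripper_width: 0.0842
grasp_force: 0.0
time: 52.45
position: [0.626, -0.055, 0.2179]
ee_rot: [-179.9, 0.0, 134.7]
ft_force: [0.2, -0.6, -1.0]
gripper_width: 0.0856
grasp_force: 0.0
t 52.45 pos [ 0.626  -0.055   0.2179] rpy [-1.7991e+02  2.0000e-02  1.3474e+02] F [ 0.2 -0.6 -1. ] T [-0.03  0.02 -0.03] w 0.0856 gf 0.0
[ 41.3  25.9 -54.2  86.   21.3  79.   30.4]
[0.4137 0.2823] [0.0609 0.0487] long axis 1.3
[0.5051 0.2813] [0.0626 0.0479] long axis 1.1
[0.5951 0.2814] [0.0617 0.0483] long axis 1.1
to [ 0.64   -0.0485  0.12  ] -> [-0.0143  0.0369  0.2449] turn 0.3277
(384, 512, 3)
stop 0 0
tool 102 [0.43038238 0.0512253  0.12704992]
1165 ((0.6420412659645081, -0.048559948801994324), 0.0210582222789526)
```

View pics/top_end.png

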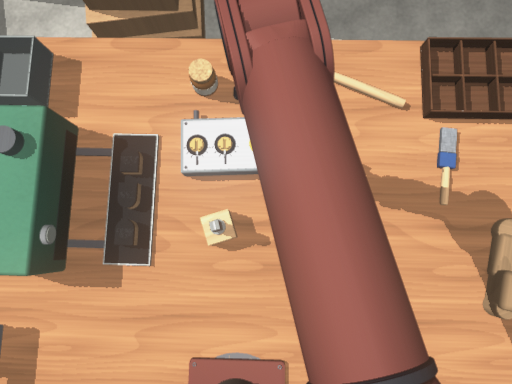

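The three heels lie on the platen at about (131,162), (130,196) and (126,233). The tool is in its stand and the pointers are at their marks. Now I'll grip the mushroom.

```bash
bash t.sh 0.641 -0.0487 0.12 120; python3 -m inch '0.85 -0.016 0.039 0 0.15;0.85 -0.016 0.039 0.05 0.328;0.85 -0.016 0.039 0.1 0.328;0.85 -0.016 0.039 0.15 0.328;0.85 -0.016 0.039 0.2 0.328;0.85 -0.016 0.039 0.24 0.328;0.85 -0.016 0.039 0.24 0.328;0.85 -0.016 0.039 0.24 0.328;0.85 -0.016 0.039 0.24 0.328;0.85 -0.016 0.039 0.24 0.328';bash t.sh 0.641 -0.0487 0.058 120
```

```text
to [ 0.641  -0.0487  0.12  ] -> [-0.0281  0.0283  0.2466] turn 0.3347
time: 53.6
position: [0.6414, -0.0421, 0.124]
ee_rot: [179.9, 0.0, 120.4]
ft_force: [-0.3, 0.3, 0.4]
gripper_width: 0.0728
grasp_force: 0.0
to [ 0.641  -0.0487  0.058 ] -> [-0.0135 -0.0095  0.1651] turn 0.0079
```

```bash
python3 -m inch '0.85 -0.0135 -0.0095 0 0.008;0.85 -0.0135 -0.0095 0.04 0.008;0.85 -0.0135 -0.0095 0.08 0.008;0.85 -0.0135 -0.0095 0.12 0.008;0.85 -0.0135 -0.0095 0.15 0.008;0.85 -0.0135 -0.0095 0.165 0.008;0.85 -0.0135 -0.0095 0.165 0.008;0 -0.0135 -0.0095 0.165 0.008;0 -0.0135 -0.0095 0.165 0.008;0 -0.0135 -0.0095 0.165 0.008' 40
python3 -m inch '0 0 0 0 0;0 0 0 0 0;0 0 0 0 0;0 0 0 0 0;0 0 0 0 0.05;0 0 0 0 0.1;0 0 0 0 0.15;0 0 0 0 0.2;0 0 0 0 0.25;0 0 0 0 0.3'
python3 -m inch '0 0 0 0 0.1;0 0 0 0 0.2;0 0 0 0 0.3;0 0 0 0 0.4;0 0 0 0 0.5;0 0 0 0 0.6;0 0 0 0 0.7;0 0 0 0 0.8;0 0 0 0 0.83;0 0 0 0 0.83'
```

```text
time: 54.6
position: [0.6419, -0.0481, 0.058]
ee_rot: [179.8, 0.1, 120.0]
ft_force: [5.7, 2.5, -2.0]
gripper_width: 0.0405
grasp_force: 42.5
time: 55.6
position: [0.642, -0.0481, 0.0581]
ee_rot: [179.8, 0.0, 106.4]
ft_force: [4.1, 1.2, -0.9]
gripper_width: 0.0405
grasp_force: 42.6
time: 56.6
position: [0.6422, -0.0481, 0.0585]
ee_rot: [179.8, -0.1, 69.2]
ft_force: [6.4, 2.3, 2.0]
gripper_width: 0.0406
grasp_force: 43.0
```

```bash
python3 -m inch '0.85 0 0 0 0;0.85 0 0 0 0;0.85 0 0 0 0;0.85 0 0 0 0;0.85 0 0 0 0;0.85 0 0 0 0;0.85 0 0 -0.05 0;0.85 0 0 -0.15 0;0.85 0 0 -0.27 0;0.85 0 0 -0.4 0'
python3 -m inch '1 -0.1 -0.05 0 0;1 -0.2 -0.1 0 0;1 -0.3 -0.15 0 0;1 -0.4 -0.2 0 0;1 -0.5 -0.25 0 0;1 -0.5 -0.25 0 0;1 -0.5 -0.25 0 0;1 -0.5 -0.25 0 0;1 -0.5 -0.25 0 0;1 -0.5 -0.25 0 0'
python3 pose.py
python3 - <<'E'
from h import *
im,d,m=cap("top");X=depthpts(m,d);h=X[...,2]
im2,d2,m2=cap("scene");X2=depthpts(m2,d2)
for Y in(X,X2):
  for n,b,lo,hi in(("stop",(600,680,-90,-10),.07,.1),("tool",(390,470,10,90),.115,.15),("tin",(490,560,-310,-240),.015,.025),("wax",(320,380,-300,-240),.018,.027),("spool",(310,380,-170,-100),.05,.065)):
    k=(Y[...,2]>lo)&(Y[...,2]<hi)&(Y[...,0]>b[0]/1e3)&(Y[...,0]<b[1]/1e3)&(Y[...,1]>b[2]/1e3)&(Y[...,1]<b[3]/1e3)
    print(n,k.sum(),np.median(Y[k],0) if k.any() else 0)
cv2.imwrite("pics/end2.png",im)
E
python3 heels.py top 0.01
```

```text
time: 57.6
position: [0.6397, -0.0488, 0.2161]
ee_rot: [-179.9, 0.0, 69.2]
ft_force: [1.6, -0.5, -0.3]
gripper_width: 0.0725
grasp_force: 0.0
time: 58.6
position: [0.4763, -0.1991, 0.2148]
ee_rot: [-180.0, -0.0, 69.3]
ft_force: [0.2, 0.6, 0.6]
gripper_width: 0.0857
grasp_force: 0.0
L 0.0205 bright arc deg: []
L 0.022 bright arc deg: []
R 0.0205 bright arc deg: []
R 0.022 bright arc deg: []
t 58.65 pos [ 0.4762 -0.1993  0.2148] rpy [-1.7999e+02 -3.0000e-02  6.9250e+01] F [-0.2  0.3  0.3] T [0.02 0.02 0.05] w 0.0857 gf 0.0
stop 245 [ 0.639393   -0.04810214  0.08958773]
tool 102 [0.43050253 0.05104116 0.12710299]
tin 0 0
wax 0 0
spool 324 [ 0.34438295 -0.13655042  0.0569809 ]
stop 289 [ 0.64874061 -0.04777877  0.08982448]
tool 89 [0.43810917 0.05131938 0.12673955]
tin 280 [ 0.52503229 -0.27346875  0.02072677]
wax 174 [ 0.35308904 -0.26637375  0.02260298]
spool 170 [ 0.34793485 -0.13519176  0.05760458]
t 58.75 pos [ 0.476  -0.1996  0.2148] rpy [-1.7998e+02 -2.0000e-02  6.9210e+01] F [-0.2  0.3  0. ] T [0.09 0.03 0.01] w 0.0852 gf 0.0
[ 52.3   6.8 -36.8 102.1   4.2  72.5  -6.3]
[0.4137 0.2821] [0.0609 0.0492] long axis 1.3
[0.5055 0.2808] [0.0638 0.0476] long axis 3.8
[0.5947 0.2818] [0.0629 0.0481] long axis 3.7
```

The stop is up (top at z 0.0896), and the tool, heels and bystanders are all in place. Trimmers were seen at their marks in the last top view, and nothing has touched them since.

```bash
python3 -c "
from station import manip
print(manip.hand_in())"
```

```text
the job is handed in; nothing more can be done
None
```

I handed the job in at about 59 s of the 210 s: stop latched and later popped up, both trimmer pointers at their marks, tool back in its stand, all three heel blocks flat on the platen, and tin, spool and wax undisturbed; the hand-in call returned no verdict.

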